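Hang the sample cans and bolt the carousel

TASK

Draw the barrel bolt that locks the hanging carousel: lift its handle out of the notch, slide it away from the carousel and drop the handle into the other notch. Then hang every sample can standing on the bench by its bail on a free double hook, turning the carousel to bring free hooks out to the open front, and last bolt the carousel again, bolt fully home and handle down in its notch. Leave the can that already hangs on its hook, and do not disturb the other things on the bench.

Things in the scene. Friction and masses are not known exactly. Their poses are not given: they have to be found in the camera images.
- stand: fixed stand of the hanging carousel: grey base plate on the bench. Origin: on the carousel's vertical axis at bench level. Its -x axis is the open front, roughly towards the robot; the barrel bolt lies along its -y axis, rod axis 45 mm above the bench, pointing at the carousel axis
- guard (a point): middle of the wire guard, a level grid of 8 mm steel bars over the carousel's rear half on two rear posts: 224 to 232 mm above the bench, from 32 to 186 mm behind the axis (stand +x), 338 mm wide. No can can be hung from above there, so turn the hook in use to the front (stand -x); hanging cans pass freely under it
- carousel (a joint): angle of the carousel about its vertical axis, rad, counter-clockwise from above positive, about 0 at the start, turns either way (to 12.6). 0.2 N m of drag: stays where it is left. The index ring at its foot (radius 74 mm) has 4 sockets: it can be bolted only near multiples of pi/2 (within 0.04 rad), and while bolted it turns no more than that
- turn_knob (a point): black square knob on top of the carousel, on its axis, 32 x 32 mm, 255 to 290 mm above the bench, this point at its centre. Its flat faces look along the four hooks and turn with the carousel. The guard and the bails beside it are below 232 mm
- bolt (a joint): slide of the barrel bolt, m: 0 = fully home (carousel locked), 0.045 = fully drawn (away from the carousel, along the stand's -y axis). 2 N of drag
- bolt_handle (a joint): angle of the bolt's handle, rad: 0 = down in a notch, level, pointing to the stand's -x; it lifts about the rod's axis up to 1.35 and falls back by its weight. Notches at bolt = 0 and 0.045, 3 mm play; a steel block between them stops the slide unless the handle is above about 1.0. Block and notch walls stand 15 to 30 mm beside the rod axis, 55 mm high
- handle_ball (a point): centre of the steel ball (22 mm) on the handle's end, 52 mm from the rod's axis; with the handle down it is at stand (-52, -255 - slide, 45) mm. It can be pinched from above with the fingers closing along the rod
- hook0 (a point): double hook 0: two level steel prongs 8 mm thick, 40 mm clear between, from 42 to 135 mm from the carousel axis, tips turned up to 205 mm above the bench at 143 mm. This point: between the prongs, 115 mm from the axis, 193 mm up, where a hanging bail bar's axis rests. At carousel = 0 it points to the stand's -x (front). One can per hook
- hook1 (a point): double hook 1: two level steel prongs 8 mm thick, 40 mm clear between, from 42 to 135 mm from the carousel axis, tips turned up to 205 mm above the bench at 143 mm. This point: between the prongs, 115 mm from the axis, 193 mm up, where a hanging bail bar's axis rests. At carousel = 0 it points to the stand's -y (over the bolt). One can per hook
- hook2 (a point): double hook 2: two level steel prongs 8 mm thick, 40 mm clear between, from 42 to 135 mm from the carousel axis, tips turned up to 205 mm above the bench at 143 mm. This point: between the prongs, 115 mm from the axis, 193 mm up, where a hanging bail bar's axis rests. At carousel = 0 it points to the stand's +x (back). One can per hook
- hook3 (a point): double hook 3: two level steel prongs 8 mm thick, 40 mm clear between, from 42 to 135 mm from the carousel axis, tips turned up to 205 mm above the bench at 143 mm. This point: between the prongs, 115 mm from the axis, 193 mm up, where a hanging bail bar's axis rests. At carousel = 0 it points to the stand's +y. One can per hook
- can1: sample can to be hung, standing on the bench: closed steel cylinder 66 mm across and 62 mm tall with a rigid upright bail (8 mm round bar, 96 mm wide over all, top bar axis 130 mm above the can's underside, 80 mm clear between its uprights), 0.25 kg more or less. Origin: centre of the underside, z up, y along the bail's top bar. May be absent
- can2: sample can to be hung, standing on the bench: closed steel cylinder 66 mm across and 62 mm tall with a rigid upright bail (8 mm round bar, 96 mm wide over all, top bar axis 130 mm above the can's underside, 80 mm clear between its uprights), 0.25 kg more or less. Origin: centre of the underside, z up, y along the bail's top bar. May be absent
- can3: sample can to be hung, standing on the bench: closed steel cylinder 66 mm across and 62 mm tall with a rigid upright bail (8 mm round bar, 96 mm wide over all, top bar axis 130 mm above the can's underside, 80 mm clear between its uprights), 0.25 kg more or less. Origin: centre of the underside, z up, y along the bail's top bar. May be absent
- hung1: same kind of can, already hanging on hook 0 at the start; may be absent (just one of hung1 to hung3 is there). Origin: centre of its underside, y along the bail's top bar
- hung2: same kind of can, already hanging on hook 1 at the start; may be absent (just one of hung1 to hung3 is there). Origin: centre of its underside, y along the bail's top bar
- hung3: same kind of can, already hanging on hook 3 at the start; may be absent (just one of hung1 to hung3 is there). Origin: centre of its underside, y along the bail's top bar
- flask: bystander, not to be disturbed: glass conical flask, 72 mm wide, 94 mm tall. Origin: centre of its underside
- bottle: bystander, not to be disturbed: brown glass bottle, 58 mm wide, 120 mm tall. Origin: centre of its underside
- dishes: bystander, not to be disturbed: stack of clear lidded dishes, 92 mm wide, 34 mm tall. Origin: centre of its underside
- beaker: bystander, not to be disturbed: white plastic beaker, 70 mm wide, 82 mm tall. Origin: centre of its underside
- timer: bystander, not to be disturbed: white timer box 60 x 75 x 28 mm. Origin: centre of its underside
- meter: bystander, not to be disturbed: grey hand-held meter 70 x 150 x 32 mm. Origin: centre of its underside
Mind the look-alikes: they are no part of the job. Leave any pink look-alike of the can3 alone.

How it is judged:
On the way, in this order (a step that is already met when the one before it is completed fails the run):
1. the bolt is drawn and its handle lies down in the open notch (value of joint bolt above 0.039 m and value of joint bolt_handle below 0.2 rad), for 0.2 s.
2. the carousel has been turned to bring another hook forward ((value of joint carousel above 0.7 rad or value of joint carousel below -0.7 rad)), for 0.1 s.
3. every can that stood on the bench hangs by its bail on a hook, the bolt still drawn ((horizontal distance between can1 and hook0 below 0.05 m or horizontal distance between can1 and hook1 below 0.05 m or horizontal distance between can1 and hook2 below 0.05 m or horizontal distance between can1 and hook3 below 0.05 m) and height (world z) of can1 between 0.054 and 0.074 m and angle between each of can1, can2, can3's own z axis and vertical below 0.25 rad and linear speed of each of can1, can2, can3 below 0.1 m/s and (horizontal distance between can2 and hook0 below 0.05 m or horizontal distance between can2 and hook1 below 0.05 m or horizontal distance between can2 and hook2 below 0.05 m or horizontal distance between can2 and hook3 below 0.05 m) and height (world z) of can2 between 0.054 and 0.074 m and (horizontal distance between can3 and hook0 below 0.05 m or horizontal distance between can3 and hook1 below 0.05 m or horizontal distance between can3 and hook2 below 0.05 m or horizontal distance between can3 and hook3 below 0.05 m) and height (world z) of can3 between 0.054 and 0.074 m and value of joint bolt above 0.03 m), for 0.3 s.
At the end, for the whole second after the job is handed in: every can hangs upright (within 0.25 rad) and still by its bail on a double hook (underside 54 to 74 mm high, centre within 50 mm of the hook point), the one that hung there on its same hook; the bolt is home (slide under 6 mm), its handle down in the notch (under 0.2 rad) ((horizontal distance between can1 and hook0 below 0.05 m or horizontal distance between can1 and hook1 below 0.05 m or horizontal distance between can1 and hook2 below 0.05 m or horizontal distance between can1 and hook3 below 0.05 m) and height (world z) of can1 between 0.054 and 0.074 m and angle between each of can1, can2, can3, hung1, hung2, hung3's own z axis and vertical below 0.25 rad and linear speed of each of can1, can2, can3, hung1, hung2, hung3 below 0.1 m/s and (horizontal distance between can2 and hook0 below 0.05 m or horizontal distance between can2 and hook1 below 0.05 m or horizontal distance between can2 and hook2 below 0.05 m or horizontal distance between can2 and hook3 below 0.05 m) and height (world z) of can2 between 0.054 and 0.074 m and (horizontal distance between can3 and hook0 below 0.05 m or horizontal distance between can3 and hook1 below 0.05 m or horizontal distance between can3 and hook2 below 0.05 m or horizontal distance between can3 and hook3 below 0.05 m) and height (world z) of can3 between 0.054 and 0.074 m and horizontal distance between hung1 and hook0 below 0.05 m and height (world z) of hung1 between 0.054 and 0.074 m and horizontal distance between hung2 and hook1 below 0.05 m and height (world z) of hung2 between 0.054 and 0.074 m and horizontal distance between hung3 and hook3 below 0.05 m and height (world z) of hung3 between 0.054 and 0.074 m and value of joint bolt below 0.006 m and value of joint bolt_handle below 0.2 rad); the robot touches nothing.
It fails at once if one of the bystanders is pushed more than 50 mm (distance of any of flask, bottle, dishes, beaker, timer, meter from where it was at the start of the episode above 0.05 m).
Of hung1, hung2, hung3 only 1 to 1 are there at a start; the rules pass over those that are not, and their reading is None.
Of can1, can2, can3 only 2 to 3 are there at a start; the rules pass over those that are not, and their reading is None.
At some moment in a run one of can1, can2, can3 may be knocked a few centimetres aside while the robot is not near it.
It also fails if it takes over 210 s, if anything falls off the work surface, if the arm or the gripper's body presses on something with over 40 N, if the wrist force passes 120 N, or if a joint passes its speed limit or range.

ROBOT

A 6-joint arm with a two-finger parallel gripper is mounted at the origin on the work surface. World frame = base frame: x ahead of the robot, y to its left, z up, the work surface at z = 0. Lengths are in m, angles in rad, forces in N, time in s.
With the tool pointing down it reaches from about 0.375 to 0.975 m from the base axis. Payload 3.8 kg.
Tool frame: the origin (TCP) lies at the centre of the arm's flange, where the gripper is bolted on; the fingertips stand 173 mm ahead of it and the grasp point (between the pads) lies 155 mm ahead of it; z points along the fingers, y is the line along which they close (so a half turn about z gives the same grasp; the last joint's range is limited). The gripper opens to 85 mm and grips with 20 to 120 N. Pads are 22 mm wide; open, the fingers measure 114 mm over their backs; the gripper's body (76 mm by 85 mm) begins 54 mm behind the grasp point. The pads swing forward as they close: fully open they stand 13 mm farther back than shut.
Start: joints at [-1.144, 0.264, 1.604, -0, 1.274, -0.037], TCP at [0.302, -0.604, 0.405] pointing down, gripper open.
Joint ranges: [-2.63, 2.63], [-0.94, 2.18], [0.31, 2.57], [-1.31, 4.45], [0, 2.66], [-2.55, 2.55]. Speed limits (rad/s): [2.57, 2.57, 3.14, 3.14, 3.14, 3.14].

INTERFACE

Orientations are given as a rotation vector (axis times angle).
In Python, from workcell import env gives the robot as it stands.
- The arm moves only by the tool drive_tool, never from a script. Its argument "targets" is a list of rows, each a list of 3 entries, a list of its own where there are three numbers: the turn, a rotation vector about the tool's x, y, z in degrees, then the shift along the tool's x, y, z in mm, then the opening in per cent of the stroke, from 0 (shut) to 100 (fully open). A call has 1 to 5 rows; each row shifts and turns the commanded pose from where the row before left it, along the tool's axes as they then stand; what a row does not reach is not made up. A row lasts 1/8 s, in which the tool goes at most 62.5 mm and 10.7 degrees, less where a joint would pass 70% of its speed; a pose out of reach is approached as far as the arm can. A call with a gripper value outside its range is refused whole. The fingers move at their own pace and stop on an object; "grip_force" is the grip in N (left out, the last holds). Time passes only in rows, so rows that do not move let the fingers close. It gives the time, the measured TCP pose, the force, the opening and the grip force at its end, in the units of the state.
- env.observe(): the state, without advancing time (a new reading comes with each control period).
- env.read_camera(name): name is "side" or "top"; returns a dict with "img" (480x640x3 uint8, blue, green, red), "vertical_fov" (degrees; the focal length in pixels is half the picture's height over the tangent of half this angle, whatever the lens; pixels are square), "cx", "cy" (the principal point, pixels), "k1" (the pictures are not rectified: a ray, as slopes to the right and down, at radius r is drawn at 1 + k1 r^2 times it, then the intrinsics apply), "R" (3x3) and "t" (3): a world point X has camera coordinates R X + t. Camera axes: x right, y down, z forward; pixel columns grow to the right and rows downward; lengths in m; the calibration is good to about 2 mm. A picture is of the moment at which its call begins. There is no depth.
- env.sign_off(): hands the job in; it is judged then, once.
The state is a dict: "t": time; "qpos": joint angles; "dq": joint speeds; "joint_torque": joint torques, N m; "tcp_pos": TCP position; "orientation": TCP orientation; "ft_force": force on the tool from outside, world axes, zero at the start; "ft_torque": the same for the moment, N m; "grip_width": finger opening in m; "gripper_force": force on a finger pad.
Only numpy, scipy, OpenCV 4.12 (cv2) and the standard library are available. Lean on these libraries where they do the work, as an engineer would, in place of code of your own. Each camera call takes 0.05 s, during which the arm holds its last target. There are 200 camera calls.

## Working session

There is one attempt and no reset: what is moved stays moved. The work goes in short steps, Python scripts to look and compute and a tool call to move; the robot and the scene stay as the last step left them, time stands still between calls to the robot, and variables do not carry over. Pictures are saved under pics/ and viewed, at most 14 in all, crops included, and the job is handed in when it is done.

Besides the shell and the picture viewer there is one more tool, called as name(argument=value, ...), one argument or row to a line, values as JSON. drive_tool: Moves the arm, as the interface text tells. Its arguments: {"type":"object","properties":{"targets":{"type":"array","items":{"type":"array"}},"grip_force":{"type":"number"}},"required":["targets"]}

```bash
mkdir -p pics; cat > h.py <<'E'
import numpy as np, cv2
from workcell import env
def cam(n):
    c=env.read_camera(n); c['f']=240/np.tan(np.radians(c['vertical_fov'])/2)
    c['R']=np.array(c['R']); c['t']=np.array(c['t']); return c
def proj(c,X):
    p=c['R']@np.array(X,float)+c['t']; s=p[:2]/p[2]; s=s*(1+c['k1']*(s@s))
    return np.array([c['cx'],c['cy']])+c['f']*s
def ray(c,uv):
    d=(np.array(uv,float)-[c['cx'],c['cy']])/c['f']; s=d.copy()
    for _ in range(20): s=d/(1+c['k1']*(s@s))
    return -c['R'].T@c['t'], c['R'].T@np.array([s[0],s[1],1])
def onz(c,uv,z):
    o,d=ray(c,uv); return o+d*(z-o[2])/d[2]
E
python3 - <<'E'
from h import *
for n in('side','top'):
    c=cam(n); cv2.imwrite(f'pics/{n}0.png',c['img']); print(n,c['f'],c['k1'],c['cx'],c['cy'],-c['R'].T@c['t'],c['R'].tolist())
s=env.observe(); print(s['t'],s['tcp_pos'],s['orientation'],s['ft_force'],s['grip_width'])
E
```

```text
side 544.3820508969751 -0.05443819824626719 312.16342085158345 244.71221990031628 [-0.22897149  0.83273146  0.91155552] [[-0.7335933124218202, -0.6794439890784986, 0.014025607832776326], [-0.36959157999410225, 0.3815573557694051, -0.8472402541521044], [0.570300724151254, -0.6267135310198408, -0.5310247019388065]]
top 612.2268759601616 -0.2066825991068782 317.4845661528575 237.73469054778457 [ 0.51159423 -0.03399718  1.39855392] [[-0.011425115532461656, -0.9999144975482136, -0.0063611577542047925], [-0.9993964462172198, 0.011627443195102836, -0.03273447499406196], [0.032805640116634116, 0.005983323294677745, -0.9994438402526125]]
0.1 [ 0.30184167 -0.60338516  0.40344163] [-3.05546561e+00 -7.21577426e-01  6.06207222e-04] [-0.39322975 -0.17362415 -0.58225916] 0.08570668882190773
```

View pics/top0.png

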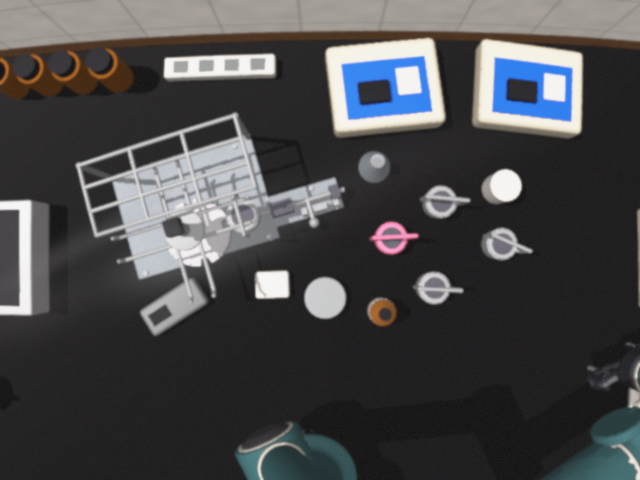

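View pics/side0.png

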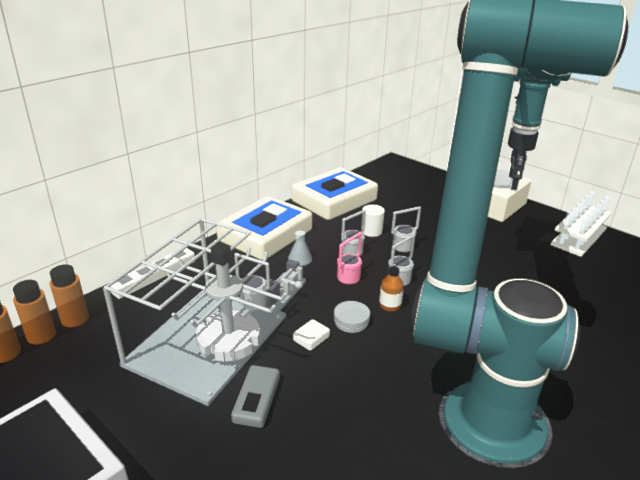

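The top view shows three grey cans at (440,202), (501,244) and (434,288), with the pink look-alike at (391,237) to be left alone. A white beaker is at (505,186). One can already hangs over the bolt on hook 1 at (245,216), and the bolt ball is near (314,223). Hook 0 points front at (200,285) and the knob is near (178,228). Next I'll take close crops.

```bash
python3 - <<'E'
import cv2
a=cv2.imread('pics/top0.png')
cv2.imwrite('pics/c1.png',cv2.resize(a[155:315,365:545],None,fx=3.6,fy=3.6,interpolation=cv2.INTER_CUBIC))
cv2.imwrite('pics/c2.png',cv2.resize(a[105:335,65:355],None,fx=2.6,fy=2.6,interpolation=cv2.INTER_CUBIC))
E
```

```text
(no output)
```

View pics/c1.png

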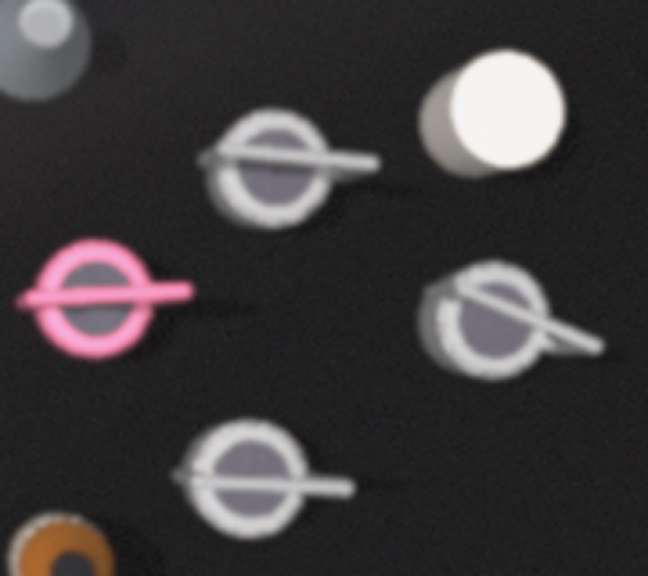

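View pics/c2.png

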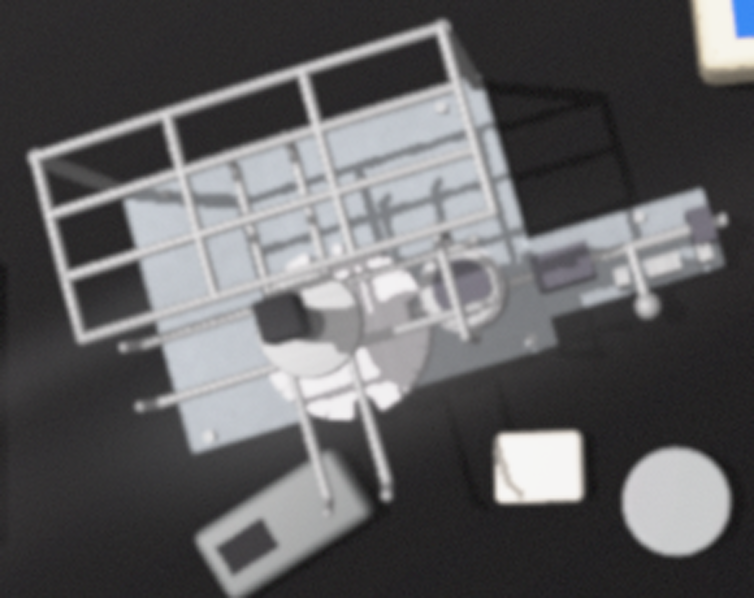

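The grey cans A, B and C have rim centres at crop 1 pixels (275,168), (493,320) and (250,478), each with its bail pointing right. The pink can is the look-alike. In crop 2 the knob is at (280,320), the ball at (648,305), the hook 0 tips at (329,508) and (388,494), and the guard corners are clear.

```bash
python3 - <<'E'
from h import *
from scipy.optimize import least_squares
c=cam('top')
P2=lambda u:np.array([65+u[0]/2.6,105+u[1]/2.6]); P1=lambda u:np.array([365+u[0]/3.6,155+u[1]/3.6])
pts=[((0,0,.29),(280,320)),((-.052,-.255,.045),(648,305)),((-.143,.024,.205),(329,508)),((-.143,-.024,.205),(388,494)),((.024,.143,.205),(130,347)),((-.024,.143,.205),(143,407)),
((.186,.169,.23),(35,155)),((.186,-.169,.23),(443,25)),((.032,.169,.23),(82,338)),((.032,-.169,.23),(495,213))]
def W(p,X): C,S=np.cos(p[2]),np.sin(p[2]); return [p[0]+C*X[0]-S*X[1],p[1]+S*X[0]+C*X[1],X[2]]
r=lambda p:np.concatenate([proj(c,W(p,X))-P2(u) for X,u in pts])
f=least_squares(r,[.55,.25,.2],loss='soft_l1'); print('stand',f.x,np.round(f.fun.reshape(-1,2),1).tolist())
for X in [(0,0,.27),(-.052,-.255,.045),(-.115,0,.193),(-.052,-.3,.045)]: print(X,np.round(W(f.x,X),4))
for n,a,b in [('A',(275,168),(380,163)),('B',(493,320),(602,348)),('C',(250,478),(354,488))]:
    p=onz(c,P1(a),.062);q=onz(c,P1(b),.13);d=(q-p)[:2];print(n,p[:2],'bar',np.hypot(*d),np.degrees(np.arctan2(d[1],d[0])),np.hypot(*p[:2]))
for n,u,z in [('pink',(95,298),.062)]: print(n,onz(c,P1(u),z))
for n,u,z in [('timer',(540,466),.028),('dishes',(677,500),.034),('meter',(285,525),.032)]: print(n,onz(c,P2(u),z))
for n,u,z in [('beaker',(505,186),.082),('bottle',(385,314),.12),('flask',(376,161),.094)]: print(n,onz(c,u,z))
np.save('stand.npy',f.x)
E
```

```text
stand [0.57068755 0.23873054 0.28029242] [[-0.2, -1.0], [0.7, -0.4], [0.1, 1.8], [0.5, 0.4], [-2.0, -0.1], [-0.6, -0.1], [-1.9, -0.5], [1.2, -2.2], [-0.8, 2.9], [3.2, 0.4]]
(0, 0, 0.27) [0.5707 0.2387 0.27  ]
(-0.052, -0.255, 0.045) [ 0.5913 -0.0207  0.045 ]
(-0.115, 0, 0.193) [0.4602 0.2069 0.193 ]
(-0.052, -0.3, 0.045) [ 0.6037 -0.0639  0.045 ]
A [ 0.63190183 -0.30027218] bar 0.049160511301958296 -94.17631731798667 0.699616539921853
B [ 0.53700942 -0.43582874] bar 0.04997504086898348 -111.96223091779605 0.6916110247691903
C [ 0.44254482 -0.28153913] bar 0.04891598843023931 -94.04373344687403 0.5245094822245943
pink [ 0.55348845 -0.18778299  0.062     ]
timer [0.45352395 0.07575223 0.028     ]
dishes [ 0.42343311 -0.04190584  0.034     ]
meter [0.4037219  0.29893608 0.032     ]
beaker [ 0.66395038 -0.44020097  0.082     ]
bottle [ 0.39232437 -0.16573012  0.12      ]
flask [ 0.71806165 -0.15391699  0.094     ]
```

```bash
cat >> h.py <<'E'
from scipy.spatial.transform import Rotation as Ro
import sys
def W(X):
    p=np.load('stand.npy'); C,S=np.cos(p[2]),np.sin(p[2]); return np.array([p[0]+C*X[0]-S*X[1],p[1]+S*X[0]+C*X[1],X[2]])
def plan(g,deg,tag=''):
    """turn (deg, tool) then shift (mm, new tool frame) to bring grasp point to g, tool down, closing axis along deg (mod 180)"""
    s=env.observe(); R0=Ro.from_rotvec(s['orientation']); m=R0.as_matrix()
    cur=np.degrees(np.arctan2(m[1,1],m[0,1]))
    d=(deg-cur+90)%180-90
    out=[]
    for dd in (d,d-180*np.sign(d)):
        a=np.radians(cur+dd); y=np.array([np.cos(a),np.sin(a),0]); z=np.array([0,0,-1.]); M=np.column_stack([np.cross(y,z),y,z])
        out.append((np.degrees((R0.inv()*Ro.from_matrix(M)).as_rotvec()),M))
    M=out[0][1]; sh=M.T@(np.array(g)-[0,0,-.155]-s['tcp_pos'])*1000
    print(tag,'turn',out[0][0].round(1),'alt',out[1][0].round(0),'shift',sh.round(1),'q6',s['qpos'][5].round(2))
def st():
    s=env.observe(); m=Ro.from_rotvec(s['orientation']).as_matrix(); print('t',round(s['t'],2),'grasp',(s['tcp_pos']+.155*m[:,2]).round(4),'z',m[:,2].round(3),'ydeg',np.degrees(np.arctan2(m[1,1],m[0,1])).round(1),'q',s['qpos'].round(2),'w',round(s['grip_width'],4),s['gripper_force'],s['ft_force'].round(1))
E
python3 - <<'E'
from h import *
st(); y=np.degrees(np.load('stand.npy')[2])
plan(W((-.052,-.255,.25)),y+90,'ball')
E
```

```text
t 0.15 grasp [ 0.3017 -0.6032  0.2486] z [-0.001  0.002 -1.   ] ydeg -63.4 q [-1.14  0.26  1.61  0.    1.27 -0.04] w 0.0855 0.0 [-0.9  0.2 -0.1]
ball turn [-0.1  0.  10.5] alt [  -0.   -0. -169.] shift [ 439.3 -479.9   -1.4] q6 -0.04
```

drive_tool(
  targets=[
    [[0,0,10.5],[0,0,0],60],
    [[0,0,0],[36.6,-40,0],60],
    [[0,0,0],[36.6,-40,0],60],
    [[0,0,0],[36.6,-40,0],60],
    [[0,0,0],[36.6,-40,0],60],
  ],
)

```text
t: 0.78
tcp_pos: [0.3987, -0.4078, 0.4043]
orientation: [-3.11, -0.438, 0.0]
ft_force: [0.5, 0.1, 0.4]
grip_width: 0.0516
gripper_force: 0.0
```

drive_tool(
  targets=[
    [[0,0,0],[36.6,-40,0],60],
    [[0,0,0],[36.6,-40,0],60],
    [[0,0,0],[36.6,-40,0],60],
    [[0,0,0],[36.6,-40,0],60],
    [[0,0,0],[36.6,-40,0],60],
  ],
)

```text
t: 1.4
tcp_pos: [0.5192, -0.1648, 0.4045]
orientation: [3.111, 0.439, -0.0]
ft_force: [0.5, -0.4, 0.6]
grip_width: 0.0514
gripper_force: 0.0
```

drive_tool(
  targets=[
    [[0,0,0],[36.6,-40,0],60],
    [[0,0,0],[36.6,-40,0],60],
    [[0,0,0],[36.6,-40,0],60],
    [[0,0,0],[0,0,50],60],
    [[0,0,0],[0,0,30],60],
  ],
)

```text
t: 2.02
tcp_pos: [0.5906, -0.0196, 0.3223]
orientation: [-3.11, -0.442, 0.004]
ft_force: [-0.1, -0.0, -0.8]
grip_width: 0.0512
gripper_force: 0.0
```

```bash
python3 - <<'E'
from h import *
st(); y=np.degrees(np.load('stand.npy')[2]); plan(W((-.052,-.255,.045)),y+90,'ball')
a=cam('top');b=cam('side')
A=a['img'];u=proj(a,W((-.052,-.255,.045)));v=proj(b,W((-.052,-.255,.045)));print(u,v)
f=lambda I,p:cv2.resize(I[int(p[1])-50:int(p[1])+50,int(p[0])-60:int(p[0])+60],None,fx=3.2,fy=3.2,interpolation=cv2.INTER_CUBIC)
cv2.imwrite('pics/d1.png',np.hstack([f(A,u),f(b['img'],v)]))
E
```

```text
t 2.02 grasp [ 0.5902 -0.0196  0.1673] z [-0.003  0.    -1.   ] ydeg -73.8 q [-0.08  0.17  1.87 -0.    1.1   1.21] w 0.0512 0.0 [-0.1 -0.  -0.8]
ball turn [-0.   0.1  0.1] alt [  -0.   -0. -180.] shift [  0.4   1.3 122.3] q6 1.21
[314.95878989 221.85897935] [299.5109808  283.92323477]
```

View pics/d1.png

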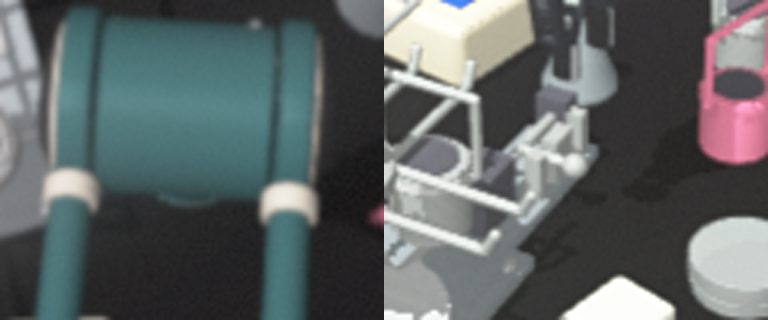

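In the side crop the ball is at about pixel (298,283), against (299.5,284) predicted. The position is good, so I'll descend and pinch.

drive_tool(
  targets=[
    [[0,0,0],[0,1,50],60],
    [[0,0,0],[0,0,50],60],
    [[0,0,0],[0,0,21],60],
    [[0,0,0],[0,0,0],5],
    [[0,0,0],[0,0,0],5],
  ],
  grip_force=30,
)

```text
t: 2.75
tcp_pos: [0.5911, -0.0205, 0.2048]
orientation: [-3.107, -0.435, 0.002]
ft_force: [-4.6, 6.1, -1.8]
grip_width: 0.0194
gripper_force: 29.3
```

drive_tool(
  targets=[
    [[0,0,0],[0,0,0],5],
    [[0,0,0],[0,0,0],5],
  ],
)

```text
t: 3.0
tcp_pos: [0.5909, -0.0204, 0.205]
orientation: [-3.108, -0.437, 0.001]
ft_force: [-3.5, 7.2, -2.7]
grip_width: 0.0194
gripper_force: 29.4
```

```bash
python3 - <<'E'
from h import *
st(); y=np.degrees(np.load('stand.npy')[2]); plan(W((-.052,-.255,.045)),y+90,'ball')
for th in (.3,.6,.9,1.15,1.25): plan(W((-.052*np.cos(th),-.255,.045+.052*np.sin(th))),y+90,str(th))
E
```

```text
t 3.0 grasp [ 0.5907 -0.0199  0.05  ] z [-0.001  0.003 -1.   ] ydeg -74.0 q [-0.08  0.31  1.95  0.    0.88  1.21] w 0.0194 29.364615082740784 [-3.5  7.2 -2.7]
ball turn [-0.2  0.  -0. ] alt [  0.   0. 180.] shift [0.2 0.4 5. ] q6 1.21
0.3 turn [-0.2  0.  -0. ] alt [  0.   0. 180.] shift [  2.6   0.4 -10.4] q6 1.21
0.6 turn [-0.2  0.  -0. ] alt [  0.   0. 180.] shift [  9.3   0.4 -24.4] q6 1.21
0.9 turn [-0.2  0.  -0. ] alt [  0.   0. 180.] shift [ 19.9   0.4 -35.7] q6 1.21
1.15 turn [-0.2  0.  -0. ] alt [  0.   0. 180.] shift [ 31.    0.4 -42.5] q6 1.21
1.25 turn [-0.2  0.  -0. ] alt [  0.   0. 180.] shift [ 35.8   0.4 -44.3] q6 1.21
```

drive_tool(
  targets=[
    [[0,0,0],[0,0,0],20],
    [[0,0,0],[0,0,4],40],
    [[0,0,0],[0,0,0],5],
    [[0,0,0],[0,0,0],5],
    [[0,0,0],[0,0,0],5],
  ],
  grip_force=40,
)

```text
t: 3.62
tcp_pos: [0.592, -0.0202, 0.2014]
orientation: [-3.108, -0.436, -0.003]
ft_force: [-2.0, 10.6, 3.3]
grip_width: 0.0194
gripper_force: 38.9
```

drive_tool(
  targets=[
    [[0,0,0],[2.4,0,-15.4],5],
    [[0,0,0],[6.7,0,-14],5],
    [[0,0,0],[10.6,0,-11.3],5],
    [[0,0,0],[13.5,0,-7.8],5],
    [[0,0,0],[0,0,0],5],
  ],
)

```text
t: 4.25
tcp_pos: [0.6245, -0.0126, 0.2496]
orientation: [3.11, 0.439, 0.004]
ft_force: [-2.9, 1.0, -0.0]
grip_width: 0.0194
gripper_force: 39.7
```

```bash
python3 - <<'E'
from h import *
st(); 
b=cam('side');v=(299,284)
cv2.imwrite('pics/d2.png',cv2.resize(b['img'][215:335,220:360],None,fx=3.5,fy=3.5,interpolation=cv2.INTER_CUBIC))
E
```

```text
t 4.25 grasp [ 0.625  -0.0126  0.0946] z [ 0.003  0.    -1.   ] ydeg -73.9 q [-0.06  0.31  1.86  0.    0.98  1.23] w 0.0194 39.678919315338135 [-2.9  1.  -0. ]
```

View pics/d2.png

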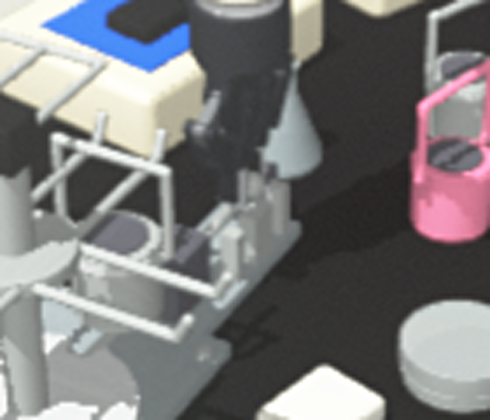

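The side crop shows the ball gone from its notch and held up between the fingers at about (220,180). I'll slide the bolt 45 mm along tool +y and lower the handle.

drive_tool(
  targets=[
    [[0,0,0],[0,15,0],5],
    [[0,0,0],[0,15,0],5],
    [[0,0,0],[0,15,0],5],
    [[0,0,0],[0,0,0],5],
  ],
)

```text
t: 4.8
tcp_pos: [0.6337, -0.0538, 0.2468]
orientation: [-3.102, -0.432, 0.011]
ft_force: [-9.9, 16.4, 5.0]
grip_width: 0.019
gripper_force: 40.5
```

drive_tool(
  targets=[
    [[0,0,0],[-13.5,0,7.8],5],
    [[0,0,0],[-10.6,0,11.3],5],
    [[0,0,0],[-6.7,0,14],5],
    [[0,0,0],[-2.4,0,15.4],5],
    [[0,0,0],[0,0,0],5],
  ],
)

```text
t: 5.42
tcp_pos: [0.6037, -0.062, 0.2016]
orientation: [-3.103, -0.434, 0.001]
ft_force: [-8.7, 20.1, 15.6]
grip_width: 0.0193
gripper_force: 46.5
```

```bash
python3 - <<'E'
from h import *
st(); plan(W((-.052,-.3,.045)),np.degrees(np.load('stand.npy')[2])+90)
E
```

```text
t 5.42 grasp [ 0.6034 -0.0607  0.0466] z [-0.002  0.008 -1.   ] ydeg -74.1 q [-0.15  0.34  1.92  0.01  0.89  1.14] w 0.0193 46.46071135997772 [-8.7 20.1 15.6]
 turn [-0.5 -0.  -0.1] alt [ -0.   1. 180.] shift [-0.6  1.9  1.6] q6 1.14
```

drive_tool(
  targets=[
    [[0,0,0],[0,0,0],60],
    [[0,0,0],[0,0,0],60],
    [[0,0,0],[0,0,-50],60],
    [[0,0,0],[0,0,-60],60],
    [[0,0,0],[0,0,-60],60],
  ],
)

```text
t: 6.05
tcp_pos: [0.6041, -0.0663, 0.3711]
orientation: [3.11, 0.438, 0.001]
ft_force: [1.4, -0.7, 0.8]
grip_width: 0.0512
gripper_force: 0.0
```

```bash
python3 - <<'E'
from h import *
st(); plan([.4425,-.2815,.25],-4)
b=cam('side')
for s in (0,.045): print(proj(b,W((-.052,-.255-s,.045))))
cv2.imwrite('pics/d3.png',cv2.resize(b['img'][215:335,220:480],None,fx=3,fy=3,interpolation=cv2.INTER_CUBIC))
E
```

```text
t 6.05 grasp [ 0.6042 -0.0665  0.2161] z [ 0.001 -0.001 -1.   ] ydeg -74.0 q [-0.15  0.16  1.79 -0.    1.19  1.14] w 0.0512 0.0 [ 1.4 -0.7  0.8]
 turn [  0.1   0.  -70. ] alt [  0.  -0. 110.] shift [-225.9 -146.2  -33.9] q6 1.14
[299.5109808  283.92323477]
[307.16078308 275.36061219]
```

View pics/d3.png

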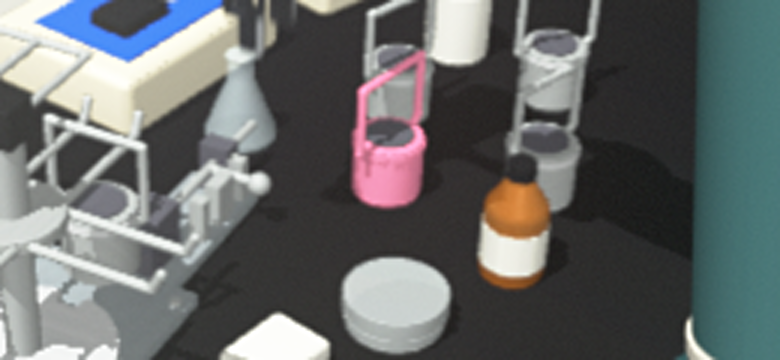

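The ball is now at (306,276), matching the drawn position (307,275) with the handle down. Next is can C.

drive_tool(
  targets=[
    [[0,0,-10],[0,0,0],60],
    [[0,0,-10],[0,0,0],60],
    [[0,0,-10],[0,0,0],60],
    [[0,0,-10],[0,0,0],60],
    [[0,0,-10],[0,0,0],60],
  ],
)

```text
t: 6.72
tcp_pos: [0.6043, -0.0663, 0.3694]
orientation: [2.628, 1.718, 0.001]
ft_force: [-0.5, 0.9, 0.3]
grip_width: 0.051
gripper_force: 0.0
```

drive_tool(
  targets=[
    [[0,0,-10],[0,0,0],60],
    [[0,0,-10],[0,0,0],60],
    [[0,0,0],[0,0,-34],60],
    [[0,0,0],[-45,-29,0],60],
    [[0,0,0],[-45,-29,0],60],
  ],
)

```text
t: 7.35
tcp_pos: [0.5398, -0.1526, 0.4042]
orientation: [2.293, 2.143, 0.001]
ft_force: [0.1, -0.9, -0.0]
grip_width: 0.0513
gripper_force: 0.0
```

drive_tool(
  targets=[
    [[0,0,0],[-45,-29,0],60],
    [[0,0,0],[-45,-29,0],60],
    [[0,0,0],[-45,-29,0],60],
    [[0,0,0],[0,0,0],60],
  ],
)

```text
t: 7.85
tcp_pos: [0.4417, -0.2832, 0.4037]
orientation: [2.301, 2.136, -0.002]
ft_force: [-0.1, -0.0, 0.0]
grip_width: 0.0515
gripper_force: 0.0
```

```bash
python3 - <<'E'
from h import *
st(); plan([.4425,-.2815,.13],-4)
b=cam('side');a=cam('top')
for n,p,g in(('A',(.632,-.300),-94),('B',(.537,-.4358),-112),('C',(.4425,-.2815),-94)):
    e=[p[0]+.044*np.cos(np.radians(g)),p[1]+.044*np.sin(np.radians(g)),.13]
    e2=[2*p[0]-e[0],2*p[1]-e[1],.13]
    print(n,[proj(b,x).round() for x in([*p,.062],e,e2)])
f=b['img'][190:290,330:450]
cv2.imwrite('pics/d4.png',np.hstack([cv2.resize(I,(400,400),interpolation=cv2.INTER_CUBIC) for I in(b['img'][190:290,330:430],a['img'][180:320,390:530])]))
E
```

```text
t 7.85 grasp [ 0.4418 -0.2835  0.2487] z [ 0.    -0.002 -1.   ] ydeg -4.3 q [-0.62 -0.02  1.92 -0.    1.24 -0.54] w 0.0515 0.0 [-0.1 -0.   0. ]
 turn [ 0.   0.1 -0.3] alt [  0.  -0. 180.] shift [  1.7   0.6 118.7] q6 -0.54
A [array([354., 235.]), array([365., 210.]), array([345., 220.])]
B [array([405., 229.]), array([420., 207.]), array([395., 213.])]
C [array([402., 261.]), array([414., 235.]), array([394., 246.])]
```

View pics/d4.png

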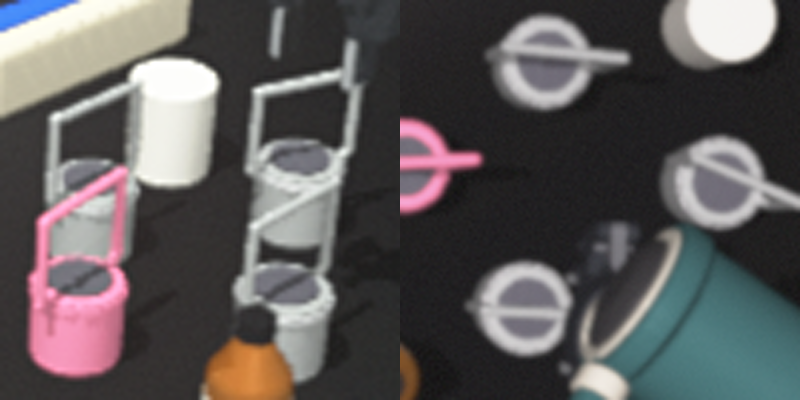

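The can C bail ends are at (393,246) and (414,236), matching the prediction; A and B are unmoved too. Grasp it.

drive_tool(
  targets=[
    [[0,0,0],[1.7,0.6,40],60],
    [[0,0,0],[0,0,40],60],
    [[0,0,0],[0,0,39],60],
    [[0,0,0],[0,0,0],0],
    [[0,0,0],[0,0,0],0],
  ],
  grip_force=60,
)

```text
t: 8.57
tcp_pos: [0.4456, -0.2778, 0.2859]
orientation: [2.294, 2.144, 0.001]
ft_force: [0.6, -0.4, -0.1]
grip_width: 0.0155
gripper_force: 0.0
```

drive_tool(
  targets=[
    [[0,0,0],[0,0,0],0],
    [[0,0,0],[0,0,-40],0],
    [[0,0,0],[0,0,-60],0],
    [[0,0,0],[0,0,-60],0],
    [[0,0,0],[0,0,0],0],
  ],
)

```text
t: 9.2
tcp_pos: [0.4459, -0.2789, 0.4534]
orientation: [2.285, 2.134, 0.005]
ft_force: [-0.6, 0.2, -2.1]
grip_width: 0.0055
gripper_force: 58.7
```

```bash
python3 - <<'E'
from h import *
st(); y=np.degrees(np.load('stand.npy')[2])
for r,z in((.235,.28),(.235,.217),(.115,.217),(.115,.191)): plan(W((-r,0,z)),y,str((r,z)))
E
```

```text
t 9.2 grasp [ 0.4479 -0.2803  0.2985] z [ 0.013 -0.009 -1.   ] ydeg -3.9 q [-0.61 -0.05  1.86  0.    1.32 -0.54] w 0.0055 58.70150148868561 [-0.6  0.2 -2.1]
(0.235, 0.28) turn [  0.7   0.6 -20. ] alt [  1.  -1. 160.] shift [462.9  28.1  18.4] q6 -0.54
(0.235, 0.217) turn [  0.7   0.6 -20. ] alt [  1.  -1. 160.] shift [462.9  28.1  81.4] q6 -0.54
(0.115, 0.217) turn [  0.7   0.6 -20. ] alt [  1.  -1. 160.] shift [462.9 148.1  81.4] q6 -0.54
(0.115, 0.191) turn [  0.7   0.6 -20. ] alt [  1.  -1. 160.] shift [462.9 148.1 107.4] q6 -0.54
```

drive_tool(
  targets=[
    [[0.3,0.3,-10],[0,0,0],0],
    [[0.3,0.3,-10],[0,0,0],0],
    [[0,0,0],[0,45,0],0],
    [[0,0,0],[50,0,0],0],
    [[0,0,0],[59,0,0],0],
  ],
)

```text
t: 9.82
tcp_pos: [0.4577, -0.16, 0.4441]
orientation: [-1.88, -2.495, -0.0]
ft_force: [1.1, 0.1, -1.4]
grip_width: 0.0057
gripper_force: 58.8
```

drive_tool(
  targets=[
    [[0,0,0],[59,0,0],0],
    [[0,0,0],[59,0,0],0],
    [[0,0,0],[59,0,0],0],
    [[0,0,0],[59,0,0],0],
    [[0,0,0],[59,0,0],0],
  ],
)

```text
t: 10.45
tcp_pos: [0.3746, 0.1242, 0.4489]
orientation: [-1.881, -2.498, -0.002]
ft_force: [1.1, -0.4, -0.8]
grip_width: 0.0056
gripper_force: 58.8
```

drive_tool(
  targets=[
    [[0,0,0],[40,0,0],0],
    [[0,0,0],[19,0,0],0],
    [[0,0,0],[0,0,0],0],
    [[0,0,0],[0,0,0],0],
  ],
)

```text
t: 10.95
tcp_pos: [0.3595, 0.1789, 0.4496]
orientation: [-1.88, -2.499, 0.0]
ft_force: [-0.5, 0.5, -1.2]
grip_width: 0.0061
gripper_force: 58.8
```

```bash
python3 - <<'E'
from h import *
st(); y=np.degrees(np.load('stand.npy')[2])
for r,z in((.235,.217),(.115,.217),(.115,.191)): plan(W((-r,0,z)),y,str((r,z)))
b=cam('side');a=cam('top')
u=proj(a,W((-.15,0,.2)));v=proj(b,W((-.15,0,.15)));print(u,v)
f=lambda I,p:cv2.resize(I[int(p[1])-70:int(p[1])+70,int(p[0])-70:int(p[0])+70],(400,400),interpolation=cv2.INTER_CUBIC)
cv2.imwrite('pics/d5.png',np.hstack([f(b['img'],v),f(a['img'],u)]))
E
```

```text
t 10.95 grasp [0.3577 0.1802 0.2946] z [-0.012  0.009 -1.   ] ydeg 16.1 q [ 0.39 -0.3   2.08  0.01  1.37  0.11] w 0.0061 58.77846121788025 [-0.5  0.5 -1.2]
(0.235, 0.217) turn [-0.5 -0.7  0. ] alt [   1.   -1. -180.] shift [ -1.  -15.5  77.6] q6 0.11
(0.115, 0.217) turn [-0.5 -0.7  0. ] alt [   1.   -1. -180.] shift [ -1.  104.5  77.6] q6 0.11
(0.115, 0.191) turn [-0.5 -0.7  0. ] alt [   1.   -1. -180.] shift [ -1.  104.5 103.6] q6 0.11
[204.65394468 302.06476779] [284.53619233 318.8770661 ]
```

View pics/d5.png

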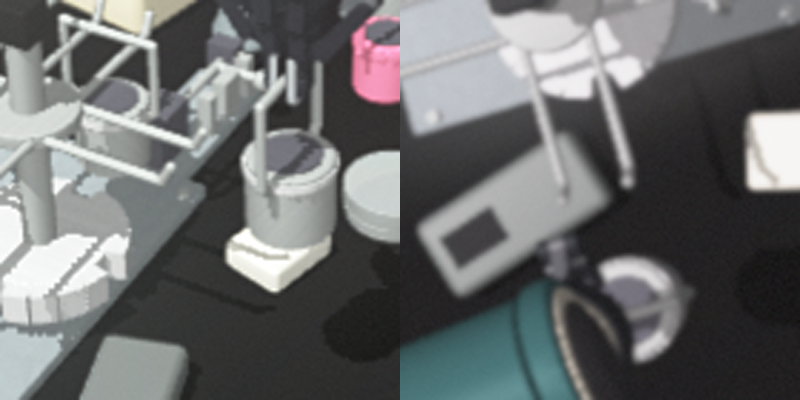

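The can hangs upright in the gripper, in front of the hook 0 prongs. The prong tips are at crop (563,195) and (628,180), and the can rim is centred near crop (636,308). I'll check the sideways offset before entering.

```bash
python3 - <<'E'
from h import *
a=cam('top'); p=np.load('stand.npy'); C,S=np.cos(p[2]),np.sin(p[2])
L=lambda w:np.array([[C,S],[-S,C]])@(w[:2]-p[:2])
I=a['img']; T=lambda u,v:(134+(u-400)*.35,232+v*.35)
for n,q,z in(('rim',(636,308),.226),('barend',(690,292),.294),('tipL',(563,195),.205),('tipR',(628,180),.205)): print(n,L(onz(a,T(*q),z)))
print('grasp',L(env.observe()['tcp_pos']+.155*Ro.from_rotvec(env.observe()['orientation']).as_matrix()[:,2]))
E
```

```text
rim [-0.22604832 -0.00645467]
barend [-0.22042348 -0.05666344]
tipL [-0.13890866  0.02409279]
tipR [-0.14173006 -0.02253575]
grasp [-0.22063495  0.00239773]
```

drive_tool(
  targets=[
    [[-0.5,-0.7,0],[0,0,0],0],
    [[0,0,0],[3,-10,40],0],
    [[0,0,0],[0,0,38],0],
    [[0,0,0],[0,0,0],0],
    [[0,0,0],[0,0,0],0],
  ],
)

```text
t: 11.72
tcp_pos: [0.3498, 0.1796, 0.3733]
orientation: [1.889, 2.509, 0.002]
ft_force: [-0.4, -0.9, -1.4]
grip_width: 0.0057
gripper_force: 58.8
```

```bash
python3 - <<'E'
from h import *
st(); y=np.degrees(np.load('stand.npy')[2])
for r,z in((.115,.217),(.115,.191)): plan(W((-r,0.004,z)),y,str((r,z)))
E
```

```text
t 11.72 grasp [0.3501 0.1796 0.2183] z [ 0.002  0.    -1.   ] ydeg 16.0 q [ 0.41 -0.27  2.2  -0.    1.22  0.13] w 0.0057 58.78818154335022 [-0.4 -0.9 -1.4]
(0.115, 0.217) turn [ 0.1  0.  -0. ] alt [  0.  -0. 180.] shift [ -0.2 113.6   1.3] q6 0.13
(0.115, 0.191) turn [ 0.1  0.  -0. ] alt [  0.  -0. 180.] shift [ -0.2 113.6  27.3] q6 0.13
```

drive_tool(
  targets=[
    [[0,0,0],[0,30,0],0],
    [[0,0,0],[0,30,0],0],
    [[0,0,0],[0,30,0],0],
    [[0,0,0],[0,22,0],0],
    [[0,0,0],[0,0,0],0],
  ],
)

```text
t: 12.35
tcp_pos: [0.459, 0.2111, 0.3744]
orientation: [1.888, 2.508, 0.006]
ft_force: [-1.0, -0.7, -1.7]
grip_width: 0.0057
gripper_force: 58.8
```

drive_tool(
  targets=[
    [[0,0,0],[0,0,12],0],
    [[0,0,0],[0,0,11],0],
    [[0,0,0],[0,0,0],0],
  ],
)

```text
t: 12.72
tcp_pos: [0.4562, 0.2104, 0.349]
orientation: [1.889, 2.51, -0.0]
ft_force: [-0.1, -0.8, 2.9]
grip_width: 0.0054
gripper_force: 59.4
```

```bash
python3 - <<'E'
from h import *
st(); y=np.degrees(np.load('stand.npy')[2])
for r,z in((.115,.217),(.115,.191)): plan(W((-r,0.004,z)),y,str((r,z)))
E
```

```text
t 12.72 grasp [0.4562 0.2103 0.194 ] z [ 0. -0. -1.] ydeg 16.1 q [ 0.38 -0.02  2.03 -0.    1.13  0.1 ] w 0.0054 59.442501068115234 [-0.1 -0.8  2.9]
(0.115, 0.217) turn [0. 0. 0.] alt [  -0.    0. -180.] shift [ -0.4   2.9 -23. ] q6 0.1
(0.115, 0.191) turn [0. 0. 0.] alt [  -0.    0. -180.] shift [-0.4  2.9  3. ] q6 0.1
```

drive_tool(
  targets=[
    [[0,0,0],[0,0,0],15],
    [[0,0,0],[0,0,0],30],
    [[0,0,0],[0,0,0],45],
    [[0,0,0],[0,0,-50],45],
    [[0,0,0],[0,0,-60],50],
  ],
)

```text
t: 13.35
tcp_pos: [0.4562, 0.2103, 0.4583]
orientation: [-1.888, -2.509, 0.005]
ft_force: [1.5, 0.2, 0.9]
grip_width: 0.0428
gripper_force: 0.0
```

drive_tool(
  targets=[
    [[0,0,0],[0,0,-20],60],
    [[0,0,0],[0,0,0],60],
  ],
)

```text
t: 13.6
tcp_pos: [0.4571, 0.2107, 0.4807]
orientation: [1.888, 2.508, 0.005]
ft_force: [-0.1, 0.3, 0.4]
grip_width: 0.0511
gripper_force: 0.0
```

```bash
python3 - <<'E'
from h import *
st(); y=np.degrees(np.load('stand.npy')[2])
plan(W((0,0,.272)),y,'knob')
b=cam('side')
v=proj(b,W((-.05,0,.2)));print(v)
cv2.imwrite('pics/d6.png',cv2.resize(b['img'][190:390,120:370],None,fx=3,fy=3,interpolation=cv2.INTER_CUBIC))
for X in ((0,0,.29),(0,0,.255),(-.115,0,.193)):print(X,proj(b,W(X)))
E
```

```text
t 13.6 grasp [0.4577 0.2109 0.3257] z [ 0.004  0.001 -1.   ] ydeg 16.1 q [ 0.38 -0.11  1.86 -0.    1.38  0.1 ] w 0.0511 0.0 [-0.1  0.3  0.4]
knob turn [ 0.2 -0.   0. ] alt [   0.    0. -180.] shift [ -4.5 117.   53.7] q6 0.1
[244.22437203 287.36488299]
(0, 0, 0.29) [222.18357959 246.78358284]
(0, 0, 0.255) [223.37825829 260.44595611]
(-0.115, 0, 0.193) [270.01036546 298.46153352]
```

View pics/d6.png

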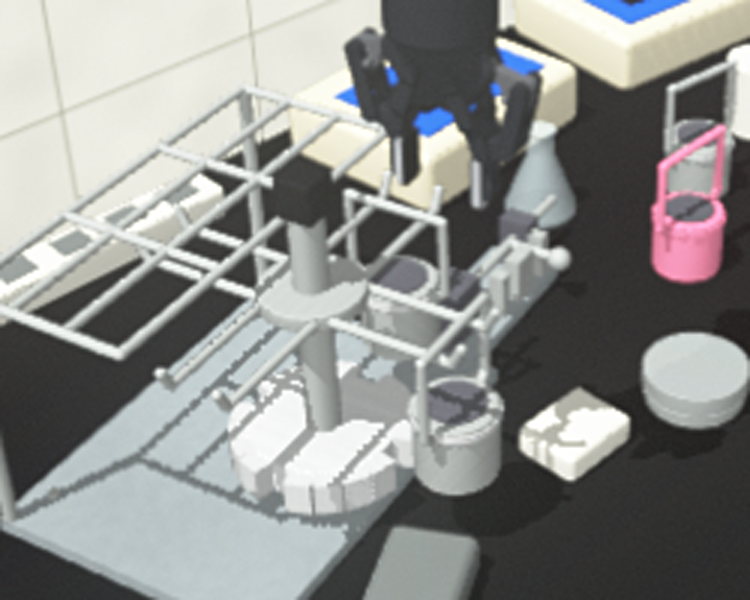

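Can C hangs on hook 0 and the gripper is clear. Next is the knob at (221,247).

drive_tool(
  targets=[
    [[0,0,0],[-4.5,57,0],60],
    [[0,0,0],[0,60,0],60],
    [[0,0,0],[0,0,0],60],
    [[0,0,0],[0,0,30],60],
    [[0,0,0],[0,0,24],60],
  ],
)

```text
t: 14.28
tcp_pos: [0.5692, 0.2382, 0.4211]
orientation: [-1.887, -2.508, 0.007]
ft_force: [-1.2, 0.8, 0.0]
grip_width: 0.0513
gripper_force: 0.0
```

drive_tool(
  targets=[
    [[0,0,0],[0,0,0],10],
    [[0,0,0],[0,0,0],10],
    [[0,0,0],[0,0,0],10],
  ],
  grip_force=60,
)

```text
t: 14.65
tcp_pos: [0.5729, 0.2391, 0.4204]
orientation: [1.887, 2.506, 0.009]
ft_force: [25.0, 7.3, -18.7]
grip_width: 0.031
gripper_force: 64.0
```

drive_tool(
  targets=[
    [[0,0,-6],[0,0,0],10],
    [[0,0,-8],[0,0,0],10],
    [[0,0,-8],[0,0,0],10],
    [[0,0,-8],[0,0,0],10],
    [[0,0,-8],[0,0,0],10],
  ],
)

```text
t: 15.28
tcp_pos: [0.5744, 0.2402, 0.4203]
orientation: [0.96, 2.981, 0.013]
ft_force: [34.6, 14.7, -24.9]
grip_width: 0.0313
gripper_force: 64.3
```

```bash
python3 - <<'E'
from h import *
st()
E
```

```text
t 15.28 grasp [0.5763 0.2409 0.2654] z [ 0.012  0.005 -1.   ] ydeg 54.3 q [ 0.36  0.15  1.71  0.    1.27 -0.59] w 0.0313 64.31792199611664 [ 34.6  14.7 -24.9]
```

drive_tool(
  targets=[
    [[0,0,0],[-2.4,3.5,3],10],
    [[0,0,-8],[0,0,0],10],
    [[0,0,-8],[0,0,0],10],
    [[0,0,-8],[0,0,0],10],
    [[0,0,0],[0,0,0],10],
  ],
)

```text
t: 15.9
tcp_pos: [0.576, 0.2419, 0.4203]
orientation: [0.322, 3.118, 0.009]
ft_force: [16.3, 12.5, -9.5]
grip_width: 0.0313
gripper_force: 65.6
```

```bash
python3 - <<'E'
from h import *
st(); 
E
```

```text
t 15.9 grasp [0.5772 0.2427 0.2653] z [ 0.007  0.005 -1.   ] ydeg 78.2 q [ 0.36  0.16  1.7   0.    1.27 -1.01] w 0.0313 65.59134364128113 [16.3 12.5 -9.5]
```

drive_tool(
  targets=[
    [[0,0,0],[-2.5,2.6,2],10],
    [[0,0,-8],[0,0,0],10],
    [[0,0,-8],[0,0,0],10],
    [[0,0,-8],[0,0,0],10],
    [[0,0,-4],[0,0,0],10],
  ],
)

```text
t: 16.52
tcp_pos: [0.5769, 0.244, 0.4202]
orientation: [-0.443, 3.108, 0.008]
ft_force: [1.9, 10.2, 1.4]
grip_width: 0.0313
gripper_force: 66.9
```

drive_tool(
  targets=[
    [[0,0,0],[0,0,0],10],
    [[0,0,0],[0,0,0],10],
  ],
)

```text
t: 16.77
tcp_pos: [0.5768, 0.244, 0.4202]
orientation: [-0.441, 3.108, 0.007]
ft_force: [2.4, 9.4, 1.7]
grip_width: 0.0315
gripper_force: 66.8
```

```bash
python3 - <<'E'
from h import *
st(); 
E
```

```text
t 16.77 grasp [0.5771 0.2448 0.2652] z [ 0.002  0.005 -1.   ] ydeg 106.1 q [ 0.36  0.16  1.7   0.    1.28 -1.49] w 0.0315 66.80816888809204 [2.4 9.4 1.7]
```

drive_tool(
  targets=[
    [[0,0,0],[0,0,0],40],
    [[0,0,0],[0,0,0],60],
    [[0,0,0],[0,0,-40],60],
    [[0,0,0],[0,0,-40],60],
    [[0,0,10],[0,0,0],60],
  ],
)

```text
t: 17.4
tcp_pos: [0.5775, 0.2417, 0.5043]
orientation: [-0.159, 3.131, 0.002]
ft_force: [0.5, -0.3, 0.0]
grip_width: 0.051
gripper_force: 0.0
```

drive_tool(
  targets=[
    [[0,0,10],[0,0,0],60],
    [[0,0,10],[0,0,0],60],
    [[0,0,10],[0,0,0],60],
    [[0,0,10],[0,0,0],60],
    [[0,0,10],[0,0,0],60],
  ],
)

```text
t: 18.02
tcp_pos: [0.5768, 0.2414, 0.499]
orientation: [-1.184, -2.909, 0.003]
ft_force: [-0.3, -0.1, -0.1]
grip_width: 0.0513
gripper_force: 0.0
```

drive_tool(
  targets=[
    [[0,0,10],[0,0,0],60],
    [[0,0,10],[0,0,0],60],
    [[0,0,10],[0,0,0],60],
    [[0,0,10],[0,0,0],60],
    [[0,0,10],[0,0,0],60],
  ],
)

```text
t: 18.65
tcp_pos: [0.5769, 0.2414, 0.499]
orientation: [-2.303, -2.137, 0.004]
ft_force: [0.5, 0.4, -0.5]
grip_width: 0.0514
gripper_force: 0.0
```

```bash
python3 - <<'E'
from h import *
np.save('standv.npy',np.load('stand.npy')); np.save('stand.npy',[.5765,.2445,.2803])
st(); plan([.637,-.296,.25],-4)
a=cam('top')
cv2.imwrite('pics/d7.png',np.hstack([cv2.resize(a['img'][100:340,60:380],(440,330)),cv2.resize(a['img'][150:330,380:540],(293,330))]))
E
```

```text
t 18.65 grasp [0.5766 0.2411 0.344 ] z [-0.002 -0.002 -1.   ] ydeg -4.3 q [ 0.36  0.13  1.59 -0.    1.42  0.43] w 0.0514 0.0 [ 0.5  0.4 -0.5]
 turn [-0.1  0.1 -0.3] alt [  0.   0. 180.] shift [-531.9   97.5   94. ] q6 0.43
```

View pics/d7.png

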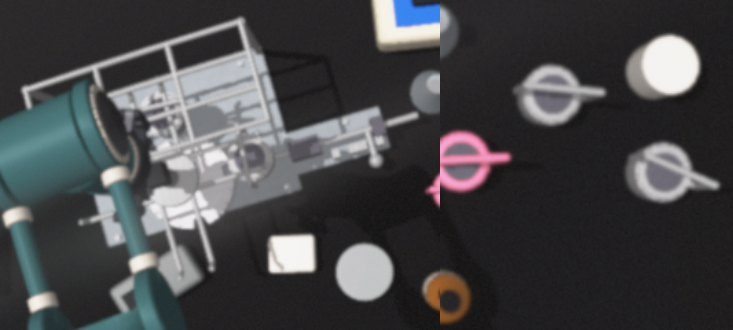

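The carousel turned a quarter: can C is now over the bolt, the hung can is at the back and the front hook is free. Cans A and B are unmoved. Next is A.

drive_tool(
  targets=[
    [[0,0,0],[-53,9.8,0],60],
    [[0,0,0],[-53,9.8,0],60],
    [[0,0,0],[-53,9.8,0],60],
    [[0,0,0],[-53,9.8,0],60],
    [[0,0,0],[-53,9.8,0],60],
  ],
)

```text
t: 19.32
tcp_pos: [0.6075, -0.0277, 0.4994]
orientation: [-2.293, -2.147, 0.002]
ft_force: [1.0, 0.1, -0.4]
grip_width: 0.051
gripper_force: 0.0
```

drive_tool(
  targets=[
    [[0,0,0],[-53,9.8,0],60],
    [[0,0,0],[-53,9.8,0],60],
    [[0,0,0],[-53,9.8,0],60],
    [[0,0,0],[-53,9.8,0],60],
    [[0,0,0],[-55,9.3,0],60],
  ],
)

```text
t: 19.95
tcp_pos: [0.6376, -0.2972, 0.4993]
orientation: [-2.293, -2.146, 0.001]
ft_force: [0.6, -0.1, 0.1]
grip_width: 0.0513
gripper_force: 0.0
```

drive_tool(
  targets=[
    [[0,0,0],[0,0,40],60],
    [[0,0,0],[0,0,54],60],
    [[0,0,0],[0,0,0],60],
  ],
)

```text
t: 20.32
tcp_pos: [0.6358, -0.2949, 0.3987]
orientation: [-2.286, -2.137, 0.008]
ft_force: [-0.6, 0.8, -0.3]
grip_width: 0.051
gripper_force: 0.0
```

```bash
python3 - <<'E'
from h import *
st(); plan([.637,-.296,.13],-4)
b=cam('side')
# bail bright ends check by crop stats
cv2.imwrite('pics/d8.png',cv2.resize(b['img'][190:290,330:450],(720,600),interpolation=cv2.INTER_CUBIC))
E
```

```text
t 20.32 grasp [ 0.6339 -0.294   0.2437] z [-0.012  0.006 -1.   ] ydeg -3.9 q [-0.47  0.32  1.54 -0.    1.29 -0.4 ] w 0.051 0.0 [-0.6  0.8 -0.3]
 turn [-0.7 -0.3  0.1] alt [   0.   -1. -180.] shift [ -1.    1.2 113.7] q6 -0.4
```

View pics/d8.png

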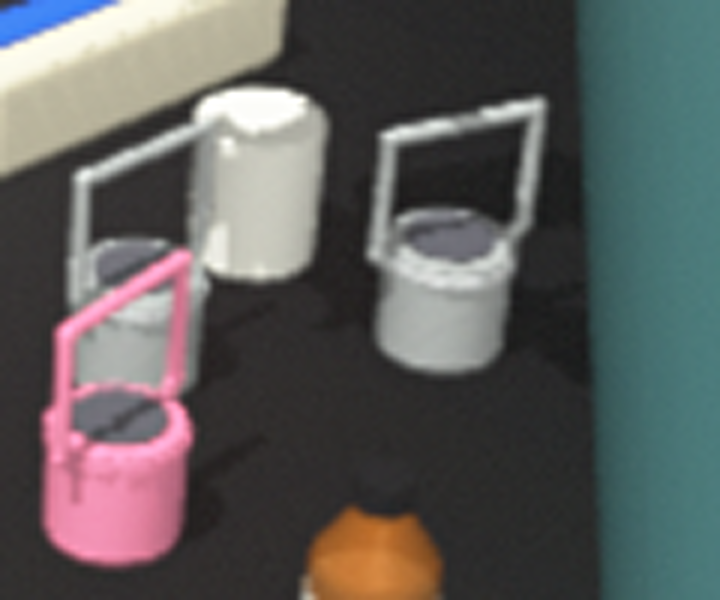

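Can A's bail ends are at (344,220) and (366,210), as predicted. Grasp it.

drive_tool(
  targets=[
    [[0,0,0],[0,0,40],60],
    [[0,0,0],[0,0,40],60],
    [[0,0,0],[0,0,35],60],
    [[0,0,0],[0,0,0],0],
    [[0,0,0],[0,0,0],0],
  ],
)

```text
t: 21.0
tcp_pos: [0.6395, -0.2958, 0.2947]
orientation: [2.292, 2.142, 0.003]
ft_force: [-0.8, -0.1, 0.6]
grip_width: 0.0158
gripper_force: 0.3
```

drive_tool(
  targets=[
    [[0,0,0],[0,0,0],0],
    [[0,0,0],[0,0,0],0],
    [[0,0,0],[0,0,-50],0],
    [[0,0,0],[0,0,-60],0],
    [[0,0,0],[0,0,-60],0],
  ],
)

```text
t: 21.62
tcp_pos: [0.638, -0.2952, 0.4631]
orientation: [2.296, 2.144, 0.001]
ft_force: [0.5, -0.2, -2.1]
grip_width: 0.0051
gripper_force: 59.2
```

drive_tool(
  targets=[
    [[0,0,-10],[0,0,0],0],
    [[0,0,-10],[0,0,0],0],
    [[0,0,0],[0,0,0],0],
  ],
)

```text
t: 22.0
tcp_pos: [0.6381, -0.2953, 0.4617]
orientation: [1.891, 2.508, 0.001]
ft_force: [-0.4, -0.8, -2.2]
grip_width: 0.0052
gripper_force: 59.3
```

```bash
python3 - <<'E'
from h import *
st(); y=np.degrees(np.load('stand.npy')[2])
for r,z in((.23,.30),(.23,.217)): plan(W((-r,0,z)),y,str((r,z)))
E
```

```text
t 22.0 grasp [ 0.6382 -0.2953  0.3067] z [ 0.001 -0.    -1.   ] ydeg 16.0 q [-0.47  0.29  1.47  0.    1.38 -0.75] w 0.0052 59.26313281059265 [-0.4 -0.8 -2.2]
(0.23, 0.3) turn [ 0.1  0.  -0.1] alt [  0.  -0. 180.] shift [ 535.8 -139.8    6.7] q6 -0.75
(0.23, 0.217) turn [ 0.1  0.  -0.1] alt [  0.  -0. 180.] shift [ 535.8 -139.8   89.7] q6 -0.75
```

drive_tool(
  targets=[
    [[0,0,0],[53.6,-14,0],0],
    [[0,0,0],[53.6,-14,0],0],
    [[0,0,0],[53.6,-14,0],0],
    [[0,0,0],[53.6,-14,0],0],
    [[0,0,0],[53.6,-14,0],0],
  ],
)

```text
t: 22.62
tcp_pos: [0.4955, -0.0559, 0.461]
orientation: [1.894, 2.506, 0.001]
ft_force: [0.3, -0.1, -2.0]
grip_width: 0.0056
gripper_force: 59.2
```

drive_tool(
  targets=[
    [[0,0,0],[53.6,-14,0],0],
    [[0,0,0],[53.6,-14,0],0],
    [[0,0,0],[53.6,-14,0],0],
    [[0,0,0],[53.6,-14,0],0],
    [[0,0,0],[53.6,-14,0],0],
  ],
)

```text
t: 23.25
tcp_pos: [0.3539, 0.182, 0.4612]
orientation: [1.894, 2.505, 0.002]
ft_force: [0.2, 0.9, -2.5]
grip_width: 0.0052
gripper_force: 59.2
```

drive_tool(
  targets=[
    [[0,0,0],[0,0,40],0],
    [[0,0,0],[0,0,42],0],
    [[0,0,0],[0,0,0],0],
    [[0,0,0],[0,0,0],0],
  ],
)

```text
t: 23.75
tcp_pos: [0.3558, 0.181, 0.3804]
orientation: [1.891, 2.508, 0.003]
ft_force: [0.7, 0.7, -2.1]
grip_width: 0.0051
gripper_force: 59.2
```

```bash
python3 - <<'E'
from h import *
st(); y=np.degrees(np.load('stand.npy')[2])
for r,z in((.115,.224),(.115,.200)): plan(W((-r,0,z)),y,str((r,z)))
b=cam('side');a=cam('top');p=np.load('standv.npy');np.save('/tmp/s',p)
C,S=np.cos(p[2]),np.sin(p[2]);V=lambda X:[p[0]+C*X[0]-S*X[1],p[1]+S*X[0]+C*X[1],X[2]]
u=proj(a,V((-.15,0,.2)));v=proj(b,V((-.15,0,.15)));print(u,v)
f=lambda I,p:cv2.resize(I[int(p[1])-70:int(p[1])+70,int(p[0])-70:int(p[0])+70],(400,400),interpolation=cv2.INTER_CUBIC)
cv2.imwrite('pics/d9.png',np.hstack([f(b['img'],v),f(a['img'],u)]))
E
```

```text
t 23.75 grasp [0.3561 0.1811 0.2254] z [ 0.002  0.001 -1.   ] ydeg 16.0 q [ 0.41 -0.27  2.18 -0.    1.23  0.13] w 0.0051 59.19349014759064 [ 0.7  0.7 -2.1]
(0.115, 0.224) turn [ 0.1 -0.  -0.1] alt [ -0.  -0. 180.] shift [ -0.  114.6   1.4] q6 0.13
(0.115, 0.2) turn [ 0.1 -0.  -0.1] alt [ -0.  -0. 180.] shift [ -0.  114.6  25.4] q6 0.13
[204.65394468 302.06476779] [284.53619233 318.8770661 ]
```

View pics/d9.png

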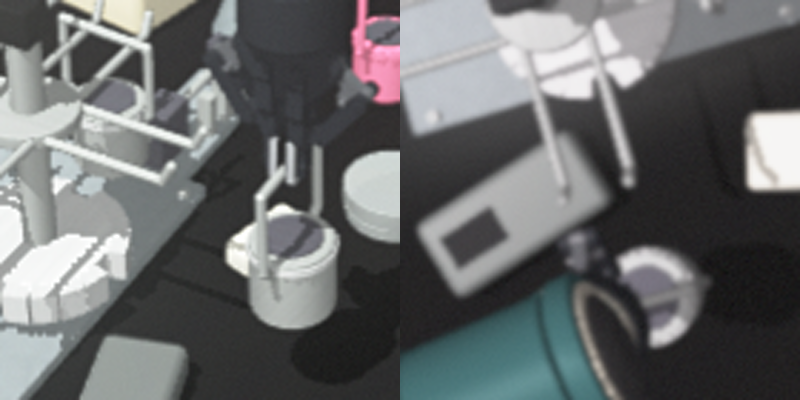

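Hook 3 is at the front with its tips at (563,195) and (628,180). The can rim is at (655,298) and its right bar end at (706,283). I'll check the lateral offset in vision coordinates.

```bash
python3 - <<'E'
from h import *
a=cam('top'); p=np.load('standv.npy'); C,S=np.cos(p[2]),np.sin(p[2])
L=lambda w:np.array([[C,S],[-S,C]])@(w[:2]-p[:2])
T=lambda u,v:(134+(u-400)*.35,232+v*.35)
for n,q,z in(('rim',(655,298),.149),('barend',(706,283),.217),('tipL',(563,195),.205),('tipR',(628,180),.205)): print(n,L(onz(a,T(*q),z)))
E
```

```text
rim [-0.22910263 -0.00616749]
barend [-0.22374507 -0.05579013]
tipL [-0.13890866  0.02409279]
tipR [-0.14173006 -0.02253575]
```

drive_tool(
  targets=[
    [[0,0,0],[3,30,0],0],
    [[0,0,0],[0,30,0],0],
    [[0,0,0],[0,30,0],0],
    [[0,0,0],[0,24,0],0],
    [[0,0,0],[0,0,0],0],
  ],
)

```text
t: 24.52
tcp_pos: [0.466, 0.2156, 0.3804]
orientation: [1.89, 2.508, 0.004]
ft_force: [-0.6, -0.1, -2.2]
grip_width: 0.0054
gripper_force: 59.2
```

drive_tool(
  targets=[
    [[0,0,0],[0,0,0],0],
    [[0,0,0],[0,0,12],0],
    [[0,0,0],[0,0,11],0],
    [[0,0,0],[0,0,0],0],
    [[0,0,0],[0,0,0],0],
  ],
)

```text
t: 25.15
tcp_pos: [0.4635, 0.2152, 0.3566]
orientation: [1.889, 2.51, -0.0]
ft_force: [-2.9, -2.0, 6.1]
grip_width: 0.0057
gripper_force: 60.2
```

```bash
python3 - <<'E'
from h import *
st(); y=np.degrees(np.load('stand.npy')[2])
plan(W((-.115,0,.2)),y)
E
```

```text
t 25.15 grasp [0.4635 0.2151 0.2016] z [-0. -0. -1.] ydeg 16.1 q [ 0.39 -0.01  2.   -0.    1.15  0.11] w 0.0057 60.21049618721008 [-2.9 -2.   6.1]
 turn [-0.  0.  0.] alt [  -0.   -0. -180.] shift [-3.1  1.7  1.6] q6 0.11
```

drive_tool(
  targets=[
    [[0,0,0],[0,0,0],15],
    [[0,0,0],[0,0,0],30],
    [[0,0,0],[0,0,0],45],
    [[0,0,0],[0,0,-50],45],
    [[0,0,0],[0,0,-60],60],
  ],
)

```text
t: 25.78
tcp_pos: [0.4635, 0.2151, 0.4651]
orientation: [-1.888, -2.509, 0.006]
ft_force: [0.5, -0.1, -0.0]
grip_width: 0.0509
gripper_force: 0.0
```

drive_tool(
  targets=[
    [[0,0,0],[0,0,-20],60],
    [[0,0,0],[0,0,0],60],
    [[0,0,0],[0,0,0],60],
  ],
)

```text
t: 26.15
tcp_pos: [0.4636, 0.2152, 0.4835]
orientation: [-1.888, -2.509, 0.005]
ft_force: [0.1, 0.3, 0.0]
grip_width: 0.0515
gripper_force: 0.0
```

```bash
python3 - <<'E'
from h import *
st(); y=np.degrees(np.load('stand.npy')[2])
plan(W((0,0,.268)),y,'knob')
b=cam('side')
cv2.imwrite('pics/d10.png',cv2.resize(b['img'][190:390,120:420],None,fx=2.5,fy=2.5,interpolation=cv2.INTER_CUBIC))
E
```

```text
t 26.15 grasp [0.4631 0.2149 0.3285] z [-0.003 -0.001 -1.   ] ydeg 16.1 q [ 0.39 -0.09  1.84 -0.    1.39  0.11] w 0.0515 0.0 [0.1 0.3 0. ]
knob turn [-0.2  0.   0. ] alt [  -0.   -0. -180.] shift [ -3.1 116.7  60.5] q6 0.11
```

View pics/d10.png

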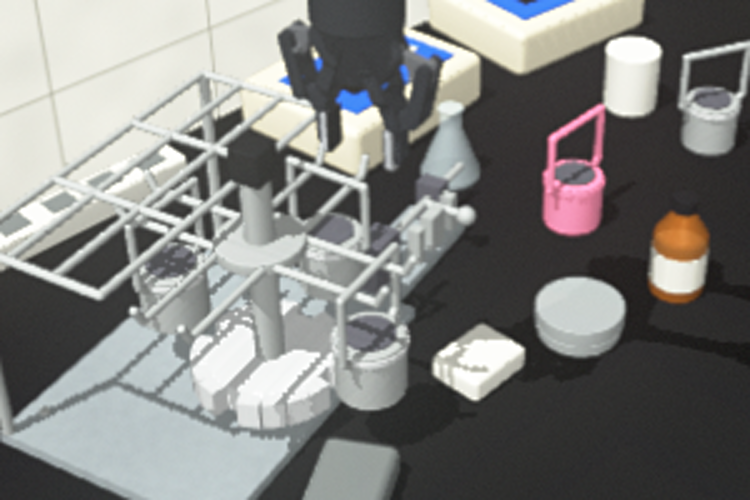

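Can A hangs at the front, C over the bolt and the original can at the back, with B still standing. My picture budget is used up, so I'll check numerically from here. Next turn.

drive_tool(
  targets=[
    [[0,0,0],[-3,57,0],60],
    [[0,0,0],[0,60,0],60],
    [[0,0,0],[0,0,0],60],
    [[0,0,0],[0,0,30],60],
    [[0,0,0],[0,0,30],60],
  ],
)

```text
t: 26.82
tcp_pos: [0.5765, 0.2446, 0.4236]
orientation: [-1.888, -2.509, 0.003]
ft_force: [-0.9, 0.4, -0.2]
grip_width: 0.0511
gripper_force: 0.0
```

drive_tool(
  targets=[
    [[0,0,0],[0,0,0],10],
    [[0,0,0],[0,0,0],10],
    [[0,0,0],[0,0,0],10],
  ],
)

```text
t: 27.2
tcp_pos: [0.5746, 0.244, 0.4215]
orientation: [-1.885, -2.506, 0.015]
ft_force: [-8.4, -2.9, -14.1]
grip_width: 0.0312
gripper_force: 66.4
```

drive_tool(
  targets=[
    [[0,0,-6],[0,0,0],10],
    [[0,0,-8],[0,0,0],10],
    [[0,0,-8],[0,0,0],10],
    [[0,0,-8],[0,0,0],10],
  ],
)

```text
t: 27.7
tcp_pos: [0.5746, 0.244, 0.4216]
orientation: [-1.166, -2.908, 0.011]
ft_force: [-6.6, -2.8, -14.0]
grip_width: 0.0316
gripper_force: 66.1
```

```bash
python3 -c "
from h import *
st()"
```

```text
t 27.7 grasp [0.5731 0.2435 0.2666] z [-0.01  -0.004 -1.   ] ydeg 46.3 q [ 0.36  0.16  1.69  0.    1.3  -0.45] w 0.0316 66.07704520225525 [ -6.6  -2.8 -14. ]
```

drive_tool(
  targets=[
    [[0,0,-8],[0,0,0],10],
    [[0,0,-8],[0,0,0],10],
    [[0,0,-8],[0,0,0],10],
    [[0,0,-8],[0,0,0],10],
    [[0,0,-8],[0,0,0],10],
  ],
)

```text
t: 28.32
tcp_pos: [0.5747, 0.2441, 0.4215]
orientation: [-0.101, -3.13, 0.006]
ft_force: [-5.4, -0.6, -12.9]
grip_width: 0.0313
gripper_force: 65.3
```

drive_tool(
  targets=[
    [[0,0,-8],[0,0,0],10],
    [[0,0,-8],[0,0,0],10],
    [[0,0,-4],[0,0,0],10],
    [[0,0,0],[0,0,0],10],
    [[0,0,0],[0,0,0],10],
  ],
)

```text
t: 28.95
tcp_pos: [0.5747, 0.2443, 0.4215]
orientation: [0.439, -3.1, 0.004]
ft_force: [-5.4, -1.1, -13.8]
grip_width: 0.031
gripper_force: 65.2
```

```bash
python3 -c "
from h import *
st()"
```

```text
t 28.95 grasp [0.5731 0.2436 0.2665] z [-0.01  -0.004 -1.   ] ydeg 106.1 q [ 0.36  0.16  1.69 -0.    1.3  -1.49] w 0.031 65.15133261680603 [ -5.4  -1.1 -13.8]
```

drive_tool(
  targets=[
    [[0,0,0],[0,0,0],40],
    [[0,0,0],[0,0,0],60],
    [[0,0,0],[0,0,-40],60],
    [[0,0,0],[0,0,-40],60],
    [[0,0,10],[0,0,0],60],
  ],
)

```text
t: 29.58
tcp_pos: [0.5781, 0.2451, 0.5139]
orientation: [-0.158, 3.125, 0.006]
ft_force: [-0.4, 0.7, -0.9]
grip_width: 0.0512
gripper_force: 0.0
```

drive_tool(
  targets=[
    [[0,0,10],[0,0,0],60],
    [[0,0,10],[0,0,0],60],
    [[0,0,10],[0,0,0],60],
    [[0,0,10],[0,0,0],60],
    [[0,0,10],[0,0,0],60],
  ],
)

```text
t: 30.2
tcp_pos: [0.5775, 0.2448, 0.5085]
orientation: [1.183, 2.907, 0.005]
ft_force: [0.1, 1.2, -1.0]
grip_width: 0.0512
gripper_force: 0.0
```

drive_tool(
  targets=[
    [[0,0,10],[0,0,0],60],
    [[0,0,10],[0,0,0],60],
    [[0,0,10],[0,0,0],60],
    [[0,0,10],[0,0,0],60],
    [[0,0,10],[0,0,0],60],
  ],
)

```text
t: 30.82
tcp_pos: [0.5775, 0.2448, 0.5085]
orientation: [2.301, 2.136, 0.007]
ft_force: [0.3, 0.6, 0.3]
grip_width: 0.0509
gripper_force: 0.0
```

drive_tool(
  targets=[
    [[0,0,10],[0,0,0],60],
    [[0,0,8],[0,0,0],60],
    [[0,0,0],[0,0,0],60],
  ],
)

```text
t: 31.2
tcp_pos: [0.5775, 0.2448, 0.5082]
orientation: [2.601, 1.76, 0.006]
ft_force: [0.9, -0.0, -0.2]
grip_width: 0.0512
gripper_force: 0.0
```

```bash
python3 - <<'E'
from h import *
np.save('stand.npy',[.5753,.2443,.2803])
st(); plan([.542,-.432,.25],-22)
a=cam('top')['img'];o=cv2.imread('pics/top0.png')
sl=(slice(170,310),slice(405,545))
print('diff B',cv2.absdiff(a,o)[205:275,480:545].max(), cv2.absdiff(a,o)[205:275,480:545].mean())
for I in(o,a):
    g=cv2.cvtColor(I,cv2.COLOR_BGR2GRAY)[205:285,470:560]; m=(g>110).astype(np.uint8); M=cv2.moments(m,True); print(M['m00'],M['m10']/M['m00']+470,M['m01']/M['m00']+205)
E
```

```text
t 31.2 grasp [0.578  0.245  0.3532] z [ 0.004  0.001 -1.   ] ydeg -21.9 q [ 0.36  0.13  1.58 -0.    1.43  0.74] w 0.0512 0.0 [ 0.9 -0.  -0.2]
 turn [ 0.2 -0.2  0.1] alt [   0.    0. -180.] shift [-640.8  220.7  103.2] q6 0.74
diff B 11 2.566813186813187
929.0 502.8729817007535 244.03444564047362
811.0 503.07644882860666 243.6892725030826
```

Can B is unmoved.

drive_tool(
  targets=[
    [[0,0,0],[-53.4,18.4,0],60],
    [[0,0,0],[-53.4,18.4,0],60],
    [[0,0,0],[-53.4,18.4,0],60],
    [[0,0,0],[-53.4,18.4,0],60],
    [[0,0,0],[-53.4,18.4,0],60],
  ],
)

```text
t: 31.88
tcp_pos: [0.5626, -0.0389, 0.5071]
orientation: [2.6, 1.761, 0.003]
ft_force: [0.6, -0.1, 0.2]
grip_width: 0.0514
gripper_force: 0.0
```

drive_tool(
  targets=[
    [[0,0,0],[-53.4,18.4,0],60],
    [[0,0,0],[-53.4,18.4,0],60],
    [[0,0,0],[-53.4,18.4,0],60],
    [[0,0,0],[-53.4,18.4,0],60],
    [[0,0,0],[-53.4,18.4,0],60],
  ],
)

```text
t: 32.5
tcp_pos: [0.5482, -0.3211, 0.5071]
orientation: [2.6, 1.76, 0.002]
ft_force: [1.6, -0.5, 0.4]
grip_width: 0.0513
gripper_force: 0.0
```

drive_tool(
  targets=[
    [[0,0,0],[-53.4,18.4,0],60],
    [[0,0,0],[-53.4,18.4,0],60],
    [[0,0,0],[0,0,50],60],
    [[0,0,0],[0,0,50],60],
    [[0,0,0],[0,0,0],60],
  ],
)

```text
t: 33.12
tcp_pos: [0.5415, -0.4313, 0.4005]
orientation: [-2.594, -1.755, 0.004]
ft_force: [0.1, 0.0, 0.4]
grip_width: 0.0512
gripper_force: 0.0
```

drive_tool(
  targets=[
    [[0,0,0],[0,0,0],60],
  ],
)

```text
t: 33.25
tcp_pos: [0.5434, -0.4323, 0.4083]
orientation: [2.6, 1.758, 0.001]
ft_force: [0.3, -0.4, 0.5]
grip_width: 0.0514
gripper_force: 0.0
```

```bash
python3 - <<'E'
from h import *
st(); plan([.542,-.432,.132],-22)
c=cam('side');a=c['img']
g=cv2.cvtColor(a,cv2.COLOR_BGR2GRAY); o=cv2.cvtColor(cv2.imread('pics/side0.png'),cv2.COLOR_BGR2GRAY)
# can body B region in side
for r in((225,255,390,425),(205,225,390,400)):
    d=cv2.absdiff(g,o)[r[0]:r[1],r[2]:r[3]]; print(d.mean(),d.max())
E
```

```text
t 33.25 grasp [ 0.5438 -0.4326  0.2533] z [ 0.002 -0.002 -1.   ] ydeg -21.9 q [-0.71  0.3   1.56  0.    1.29 -0.33] w 0.0514 0.0 [ 0.3 -0.4  0.5]
 turn [0.2 0.  0.1] alt [  -0.    0. -180.] shift [ -0.2  -1.4 121.3] q6 -0.33
8.51142857142857 138
1.58 6
```

drive_tool(
  targets=[
    [[0,0,0],[0,-1.4,40],60],
    [[0,0,0],[0,0,40],60],
    [[0,0,0],[0,0,41],60],
    [[0,0,0],[0,0,0],60],
    [[0,0,0],[0,0,0],0],
  ],
)

```text
t: 33.92
tcp_pos: [0.5428, -0.4323, 0.2887]
orientation: [2.599, 1.756, 0.002]
ft_force: [-0.2, -0.8, 0.1]
grip_width: 0.0341
gripper_force: 0.0
```

drive_tool(
  targets=[
    [[0,0,0],[0,0,0],0],
    [[0,0,0],[0,0,0],0],
    [[0,0,0],[0,0,0],0],
  ],
)

```text
t: 34.3
tcp_pos: [0.5422, -0.4324, 0.2884]
orientation: [2.599, 1.756, 0.002]
ft_force: [-1.9, 0.7, 6.0]
grip_width: 0.0057
gripper_force: 58.7
```

drive_tool(
  targets=[
    [[0,0,0],[0,0,-50],0],
    [[0,0,0],[0,0,-60],0],
    [[0,0,0],[0,0,-60],0],
  ],
)

```text
t: 34.67
tcp_pos: [0.5413, -0.4313, 0.4569]
orientation: [2.603, 1.758, 0.0]
ft_force: [-0.2, 0.1, -1.2]
grip_width: 0.0056
gripper_force: 59.0
```

drive_tool(
  targets=[
    [[0,0,-9.5],[0,0,0],0],
    [[0,0,-9.5],[0,0,0],0],
    [[0,0,-9.5],[0,0,0],0],
    [[0,0,-9.5],[0,0,0],0],
    [[0,0,0],[0,0,0],0],
  ],
)

```text
t: 35.3
tcp_pos: [0.5414, -0.4314, 0.4554]
orientation: [1.891, 2.508, 0.0]
ft_force: [-0.2, 0.1, -1.2]
grip_width: 0.0056
gripper_force: 59.1
```

```bash
python3 - <<'E'
from h import *
st(); y=np.degrees(np.load('stand.npy')[2])
for r,z in((.23,.30),(.23,.217)): plan(W((-r,0.002,z)),y,str((r,z)))
E
```

```text
t 35.3 grasp [ 0.5415 -0.4315  0.3004] z [ 0.001 -0.    -1.   ] ydeg 16.0 q [-0.71  0.27  1.5   0.    1.37 -0.99] w 0.0056 59.13859784603119 [-0.2  0.1 -1.2]
(0.23, 0.3) turn [ 0.   0.  -0.1] alt [  0.  -0. 180.] shift [ 6.42e+02 -1.05e+01  4.00e-01] q6 -0.99
(0.23, 0.217) turn [ 0.   0.  -0.1] alt [  0.  -0. 180.] shift [642.  -10.5  83.4] q6 -0.99
```

drive_tool(
  targets=[
    [[0,0,0],[53.5,-0.9,0],0],
    [[0,0,0],[53.5,-0.9,0],0],
    [[0,0,0],[53.5,-0.9,0],0],
    [[0,0,0],[53.5,-0.9,0],0],
    [[0,0,0],[53.5,-0.9,0],0],
  ],
)

```text
t: 35.92
tcp_pos: [0.4623, -0.1742, 0.4553]
orientation: [1.893, 2.506, 0.001]
ft_force: [1.1, 0.3, -1.6]
grip_width: 0.0057
gripper_force: 59.0
```

drive_tool(
  targets=[
    [[0,0,0],[53.5,-0.9,0],0],
    [[0,0,0],[53.5,-0.9,0],0],
    [[0,0,0],[53.5,-0.9,0],0],
    [[0,0,0],[53.5,-0.9,0],0],
    [[0,0,0],[53.5,-0.9,0],0],
  ],
)

```text
t: 36.55
tcp_pos: [0.3837, 0.0814, 0.4556]
orientation: [1.893, 2.505, 0.003]
ft_force: [1.6, -0.8, -1.2]
grip_width: 0.0057
gripper_force: 59.0
```

drive_tool(
  targets=[
    [[0,0,0],[53.5,-0.9,0],0],
    [[0,0,0],[53.5,-0.9,0],0],
    [[0,0,0],[0,0,40],0],
    [[0,0,0],[0,0,40],0],
    [[0,0,0],[0,0,0],0],
  ],
)

```text
t: 37.17
tcp_pos: [0.3516, 0.1819, 0.372]
orientation: [-1.889, -2.506, 0.009]
ft_force: [-0.6, 0.3, -1.2]
grip_width: 0.0054
gripper_force: 59.0
```

drive_tool(
  targets=[
    [[0,0,0],[0,0,0],0],
    [[0,0,0],[0,0,0],0],
  ],
)

```text
t: 37.42
tcp_pos: [0.3544, 0.1825, 0.3772]
orientation: [1.889, 2.507, 0.006]
ft_force: [0.4, 0.7, -1.6]
grip_width: 0.0056
gripper_force: 59.0
```

```bash
python3 - <<'E'
from h import *
st(); y=np.degrees(np.load('stand.npy')[2])
plan(W((-.115,0.002,.22)),y); plan(W((-.115,.002,.196)),y)
c=cam('top');g=cv2.cvtColor(c['img'],cv2.COLOR_BGR2GRAY).astype(int)
# right end of bar & can: saturation-low bright blob below hook
p=np.load('standv.npy'); C,S=np.cos(p[2]),np.sin(p[2])
L=lambda w:np.array([[C,S],[-S,C]])@(w[:2]-p[:2])
V=lambda X:[p[0]+C*X[0]-S*X[1],p[1]+S*X[0]+C*X[1],X[2]]
T=lambda u,v:(134+(u-400)*.35,232+v*.35)
print('prev rim px',T(655,298),'prev barend',T(706,283))
sub=g[318:352,200:252]
print('\n'.join(''.join(' .:-=+*#%@'[min(9,v//24)] for v in r) for r in sub))
np.save('/tmp/g',g); cv2.imwrite('pics/top_e.png',c['img'])
E
```

```text
t 37.42 grasp [0.355  0.1827 0.2222] z [ 0.004  0.002 -1.   ] ydeg 16.0 q [ 0.41 -0.27  2.18 -0.    1.22  0.13] w 0.0056 58.98933470249176 [ 0.4  0.7 -1.6]
 turn [ 0.2 -0.  -0.1] alt [ -0.  -0. 180.] shift [  0.3 114.4   2.2] q6 0.13
 turn [ 0.2 -0.  -0.1] alt [ -0.  -0. 180.] shift [  0.3 114.4  26.2] q6 0.13
prev rim px (223.25, 336.3) prev barend (241.1, 331.05)
:..............::--====--::::....................   
:::::.......:--==++****+==--:::............ .  . .  
::--::....:-=++***#####**++=--:::............ ... ..
:----:...:-=*##%%%%%%%%##**+==--:::........... .. ..
::--:...:-+*#%%@@@@@@%%%%##*++==--::........ ..  ...
:::::...:=*%%@@@@@@%%%@@@%%#**++=--::... ...... .. .
:.......:=*%@@@@%%%##%%%@@@%%#**+=-::..... .. .  . .
........:-+%@@%%##****##%%%%%%#*+=--::..   . . .... 
.....::..:=#%%#**++++++**##%%%%#*+=-::..... ... ... 
....::::.:=****+++++++++++**#%%%*+=--::......  .....
....::::.:-=+++++===+====+++*#%%#+==--::.......     
.....:::.:-==++++====+=====++*##*++=---:::......... 
.........:-====++============+*#*++==---:::. .  ....
.........:----==++===+======-=+*+++=-----:.
[... 369 characters left out ...]
...  ..  ..
.....:-===-:.....:-======-----=+++++=-:.... .... . .
......:-===-:.....:-----------=+++++=-:... .. ......
.......:-===-:.....:----------++++++=-:..... ... .. 
........:-==-:......:--------=+++++=-:..............
.........:-=--:.....:-=======+**+++=-:..............
:.........:-=-::....:-=====+**#*++=-:...............
:.........:--=-:....:====++*#%#*++=:................
:..........:-=-:....:-=++*#%%%%*+=-:................
::.........:----:...:=+*##%%%%#*+-:.................
-:..........:---:...:=*#%%%%%#*+=:..................
-::..........:--:...-+#%%%%%%#+=:...................
-::...........:::...-+#%%%%##*=:....................
=-:...........:::...-*#%%##*+=:.....................
```

```bash
python3 - <<'E'
import cv2,numpy as np
a=cv2.imread('pics/top_e.png')[232:372,134:274]; a=cv2.resize(a,(400,400),interpolation=cv2.INTER_CUBIC)
d=cv2.imread('pics/d9.png')[:,400:]
A=a[60:215,110:245].astype(np.float32).mean(2);D=d[60:215,110:245].astype(np.float32).mean(2)
print(np.abs(A-D).mean(),cv2.phaseCorrelate(A,D))
r=cv2.matchTemplate(d[40:235,90:265],a[60:215,110:245],cv2.TM_CCOEFF_NORMED);print(cv2.minMaxLoc(r))
for s in((130,205,140,175),(110,190,205,240)):
    r=cv2.matchTemplate(d[s[0]-20:s[1]+20,s[2]-20:s[3]+20],a[s[0]:s[1],s[2]:s[3]],cv2.TM_CCOEFF_NORMED);print(cv2.minMaxLoc(r)[1::2])
E
```

```text
3.4081721 ((0.4650893512450409, 0.07246609396638348), 0.7942723864096183)
(0.35882970690727234, 0.9871970415115356, (5, 40), (20, 20))
(0.9987591505050659, (20, 20))
(0.9992659091949463, (20, 20))
```

Hook 2 is at the front in the same place as hook 3 was. Enter and hang B.

drive_tool(
  targets=[
    [[0,0,0],[2,30,0],0],
    [[0,0,0],[0,30,0],0],
    [[0,0,0],[0,30,0],0],
    [[0,0,0],[0,24,0],0],
    [[0,0,0],[0,0,0],0],
  ],
)

```text
t: 38.1
tcp_pos: [0.4642, 0.2161, 0.3761]
orientation: [1.89, 2.508, 0.003]
ft_force: [-0.6, -0.2, -2.5]
grip_width: 0.0053
gripper_force: 59.0
```

drive_tool(
  targets=[
    [[0,0,0],[0,0,0],0],
    [[0,0,0],[0,0,13],0],
    [[0,0,0],[0,0,13],0],
    [[0,0,0],[0,0,0],0],
    [[0,0,0],[0,0,0],0],
  ],
)

```text
t: 38.72
tcp_pos: [0.4619, 0.2158, 0.3503]
orientation: [1.889, 2.51, 0.0]
ft_force: [-5.6, -2.4, 10.5]
grip_width: 0.0059
gripper_force: 60.4
```

```bash
python3 - <<'E'
from h import *
st(); y=np.degrees(np.load('stand.npy')[2])
plan(W((-.115,0,.196)),y)
E
```

```text
t 38.73 grasp [0.4619 0.2158 0.1953] z [ 0. -0. -1.] ydeg 16.1 q [ 0.39 -0.01  2.01 -0.    1.14  0.11] w 0.0059 60.420125126838684 [-5.6 -2.4 10.5]
 turn [0. 0. 0.] alt [  -0.    0. -180.] shift [-4.   1.9 -0.7] q6 0.11
```

drive_tool(
  targets=[
    [[0,0,0],[0,0,0],15],
    [[0,0,0],[0,0,0],30],
    [[0,0,0],[0,0,0],45],
    [[0,0,0],[0,0,-50],45],
    [[0,0,0],[0,0,-60],60],
  ],
)

```text
t: 39.35
tcp_pos: [0.4619, 0.2156, 0.4579]
orientation: [-1.888, -2.509, 0.006]
ft_force: [0.9, 0.9, -0.5]
grip_width: 0.051
gripper_force: 0.0
```

drive_tool(
  targets=[
    [[0,0,0],[0,0,-20],60],
    [[0,0,0],[0,0,0],60],
    [[0,0,0],[0,0,0],60],
  ],
)

```text
t: 39.72
tcp_pos: [0.4619, 0.2157, 0.4765]
orientation: [-1.888, -2.509, 0.005]
ft_force: [-0.3, 0.6, -0.5]
grip_width: 0.0511
gripper_force: 0.0
```

```bash
python3 - <<'E'
from h import *
st(); y=np.degrees(np.load('stand.npy')[2])
plan([.604,-.064,.20],y+90)
s=cam('side'); a=cv2.resize(s['img'][190:390,120:420],None,fx=2.5,fy=2.5,interpolation=cv2.INTER_CUBIC); d=cv2.imread('pics/d10.png')
cv2.imwrite('pics/side_f.png',s['img'])
for n,(x0,y0,x1,y1) in dict(front=(330,240,415,410),bolt=(285,155,370,270),back=(120,215,215,335),ball=(410,160,480,240),dishes=(530,270,630,360),timer=(430,320,530,400),bottle=(640,190,720,300),pink=(540,100,610,235)).items():
    r=cv2.matchTemplate(a[max(0,y0-25):y1+25,max(0,x0-25):x1+25],d[y0:y1,x0:x1],cv2.TM_CCOEFF_NORMED); m=cv2.minMaxLoc(r); print(n,round(m[1],3),np.array(m[3])-25)
# left side can (hung on hook3 position) presence
print(a[215:400,20:140].mean(),d[215:400,20:140].mean())
E
```

```text
t 39.73 grasp [0.4614 0.2155 0.3215] z [-0.003 -0.001 -1.   ] ydeg 16.1 q [ 0.39 -0.09  1.85 -0.    1.38  0.11] w 0.0511 0.0 [-0.3  0.6 -0.5]
 turn [ -0.2  -0.1 -90. ] alt [-0.  0. 90.] shift [ -59.2 -308.1  121.5] q6 0.11
front 0.972 [1 0]
bolt 0.944 [0 1]
back 0.82 [-2  0]
ball 1.0 [0 0]
dishes 1.0 [0 0]
timer 0.993 [0 0]
bottle 0.998 [0 0]
pink 1.0 [0 0]
115.65474474474475 115.44436936936937
```

All four cans hang, and the ball and bystanders are unmoved. Now the bolt.

drive_tool(
  targets=[
    [[0,0,10],[0,0,0],60],
    [[0,0,10],[0,0,0],60],
    [[0,0,10],[0,0,0],60],
    [[0,0,10],[0,0,0],60],
    [[0,0,10],[0,0,0],60],
  ],
)

```text
t: 40.4
tcp_pos: [0.462, 0.2157, 0.4762]
orientation: [-2.777, -1.469, 0.007]
ft_force: [0.3, 0.4, -0.3]
grip_width: 0.0507
gripper_force: 0.0
```

drive_tool(
  targets=[
    [[0,0,10],[0,0,0],60],
    [[0,0,10],[0,0,0],60],
    [[0,0,10],[0,0,0],60],
    [[0,0,10],[0,0,0],60],
    [[0,0,0],[9.9,51.4,0],60],
  ],
)

```text
t: 41.02
tcp_pos: [0.4852, 0.1707, 0.4763]
orientation: [-3.11, -0.444, 0.006]
ft_force: [1.3, -0.3, 0.1]
grip_width: 0.0517
gripper_force: 0.0
```

drive_tool(
  targets=[
    [[0,0,0],[9.9,51.4,0],60],
    [[0,0,0],[9.9,51.4,0],60],
    [[0,0,0],[9.9,51.4,0],60],
    [[0,0,0],[9.9,51.4,0],60],
    [[0,0,0],[9.9,51.4,0],60],
  ],
)

```text
t: 41.65
tcp_pos: [0.605, -0.0656, 0.4761]
orientation: [-3.109, -0.439, 0.006]
ft_force: [0.1, 0.8, 0.6]
grip_width: 0.0513
gripper_force: 0.0
```

drive_tool(
  targets=[
    [[0,0,0],[0,0,60],60],
    [[0,0,0],[0,0,60],60],
    [[0,0,0],[0,0,0],60],
    [[0,0,0],[0,0,0],60],
    [[0,0,0],[0,0,0],60],
  ],
)

```text
t: 42.28
tcp_pos: [0.6062, -0.064, 0.3626]
orientation: [3.109, 0.44, 0.009]
ft_force: [1.0, 0.4, 1.3]
grip_width: 0.0513
gripper_force: 0.0
```

```bash
python3 - <<'E'
from h import *
st(); y=np.degrees(np.load('stand.npy')[2]); plan([.604,-.064,.047],y+90)
E
```

```text
t 42.27 grasp [ 0.6071 -0.0641  0.2076] z [ 0.006 -0.001 -1.   ] ydeg -73.9 q [-0.15  0.17  1.8  -0.    1.17  1.14] w 0.0513 0.0 [1.  0.4 1.3]
 turn [ 0.1 -0.3  0. ] alt [   0.    0. -180.] shift [ -2.1  -0.6 160.6] q6 1.14
```

drive_tool(
  targets=[
    [[0,0,0],[-1,0,55],60],
    [[0,0,0],[0,0,55],60],
    [[0,0,0],[0,0,50],60],
    [[0,0,0],[0,0,0],60],
    [[0,0,0],[0,0,0],5],
  ],
  grip_force=40,
)

```text
t: 42.9
tcp_pos: [0.6059, -0.0644, 0.2023]
orientation: [3.109, 0.439, 0.008]
ft_force: [0.4, -0.8, 0.5]
grip_width: 0.0345
gripper_force: 0.0
```

drive_tool(
  targets=[
    [[0,0,0],[0,0,0],5],
    [[0,0,0],[0,0,0],5],
    [[0,0,0],[0,0,0],5],
  ],
)

```text
t: 43.28
tcp_pos: [0.6048, -0.061, 0.203]
orientation: [-3.105, -0.435, -0.006]
ft_force: [-4.7, 15.9, 4.7]
grip_width: 0.0192
gripper_force: 38.9
```

```bash
python3 -c "
from h import *
st()"
```

```text
t 43.27 grasp [ 0.6052 -0.06    0.048 ] z [ 0.003  0.006 -1.   ] ydeg -74.0 q [-0.14  0.34  1.92  0.01  0.89  1.14] w 0.0192 38.86150896549225 [-4.7 15.9  4.7]
```

drive_tool(
  targets=[
    [[0,0,0],[0,-4,0],5],
    [[0,0,0],[2.4,0,-15.4],5],
    [[0,0,0],[6.7,0,-14],5],
    [[0,0,0],[10.6,0,-11.3],5],
    [[0,0,0],[13.5,0,-7.8],5],
  ],
)

```text
t: 43.9
tcp_pos: [0.6344, -0.0512, 0.2489]
orientation: [-3.11, -0.438, 0.003]
ft_force: [-1.4, 4.4, -5.6]
grip_width: 0.0185
gripper_force: 38.9
```

drive_tool(
  targets=[
    [[0,0,0],[0,0,0],5],
    [[0,0,0],[0,-12,0],5],
    [[0,0,0],[0,-12,0],5],
    [[0,0,0],[0,-12,0],5],
    [[0,0,0],[0,-9,0],5],
  ],
)

```text
t: 44.52
tcp_pos: [0.6221, -0.0073, 0.248]
orientation: [3.11, 0.44, 0.001]
ft_force: [0.8, -2.3, -1.8]
grip_width: 0.0187
gripper_force: 41.0
```

drive_tool(
  targets=[
    [[0,0,0],[0,-2,0],5],
    [[0,0,0],[0,0,0],5],
  ],
)

```text
t: 44.78
tcp_pos: [0.622, -0.0066, 0.2481]
orientation: [3.108, 0.441, 0.002]
ft_force: [1.5, -4.8, -1.9]
grip_width: 0.0185
gripper_force: 41.0
```

```bash
python3 -c "
from h import *
st()"
```

```text
t 44.77 grasp [ 0.6223 -0.0069  0.0931] z [ 0.002 -0.002 -1.   ] ydeg -73.9 q [-0.05  0.3   1.86 -0.    0.97  1.24] w 0.0185 41.04814410209656 [ 1.5 -4.8 -1.9]
```

drive_tool(
  targets=[
    [[0,0,0],[-13.5,0,7.8],5],
    [[0,0,0],[-10.6,0,11.3],5],
    [[0,0,0],[-6.7,0,14],5],
    [[0,0,0],[-2.4,0,15.4],5],
    [[0,0,0],[0,0,0],5],
  ],
)

```text
t: 45.4
tcp_pos: [0.5911, -0.0154, 0.2008]
orientation: [3.11, 0.441, 0.006]
ft_force: [2.1, -3.8, 10.0]
grip_width: 0.0186
gripper_force: 59.3
```

```bash
python3 -c "
from h import *
st()"
```

```text
t 45.4 grasp [ 0.5918 -0.0154  0.0458] z [ 0.004 -0.    -1.   ] ydeg -73.9 q [-0.07  0.31  1.96 -0.    0.87  1.22] w 0.0186 59.28769290447235 [ 2.1 -3.8 10. ]
```

drive_tool(
  targets=[
    [[0,0,0],[0,0,0],40],
    [[0,0,0],[0,0,0],60],
    [[0,0,0],[0,0,-50],60],
    [[0,0,0],[0,0,-60],60],
    [[0,0,0],[0,0,-60],60],
  ],
)

```text
t: 46.02
tcp_pos: [0.5888, -0.0148, 0.3688]
orientation: [-3.109, -0.439, 0.006]
ft_force: [0.1, -1.7, 0.5]
grip_width: 0.0511
gripper_force: 0.0
```

drive_tool(
  targets=[
    [[0,0,0],[-30,45,-20],60],
    [[0,0,0],[-30,45,0],60],
    [[0,0,0],[-30,45,0],60],
    [[0,0,0],[-30,45,0],60],
    [[0,0,0],[-30,45,0],60],
  ],
)

```text
t: 46.65
tcp_pos: [0.5068, -0.2739, 0.3876]
orientation: [-3.108, -0.439, 0.002]
ft_force: [0.5, 0.4, -0.0]
grip_width: 0.0515
gripper_force: 0.0
```

drive_tool(
  targets=[
    [[0,0,0],[-20,45,0],60],
    [[0,0,0],[-20,45,0],60],
    [[0,0,0],[-20,45,0],60],
    [[0,0,0],[-20,45,0],60],
    [[0,0,0],[0,0,0],60],
  ],
)

```text
t: 47.28
tcp_pos: [0.4797, -0.4707, 0.3869]
orientation: [-3.109, -0.433, 0.003]
ft_force: [0.2, 0.8, 0.7]
grip_width: 0.0516
gripper_force: 0.0
```

```bash
python3 - <<'E'
from h import *
st()
for n,c0,boxes in (('side','pics/side0.png',dict(ball=(288,274,308,292),meter=(230,365,282,430),dishes=(332,300,372,333))),('top','pics/top0.png',dict(ball=(306,205,324,230),bolt=(295,180,345,215),timer=(252,268,292,302),meter=(138,280,210,336),dishes=(302,275,348,320),bottle=(366,296,398,328),flask=(356,150,392,184),beaker=(480,168,524,206)))):
    i=cam(n)['img'];o=cv2.imread(c0);cv2.imwrite(f'pics/{n}_end.png',i)
    for k,(x0,y0,x1,y1) in boxes.items():
        r=cv2.matchTemplate(i[y0-15:y1+15,x0-15:x1+15],o[y0:y1,x0:x1],cv2.TM_CCOEFF_NORMED);m=cv2.minMaxLoc(r);print(n,k,round(m[1],3),np.array(m[3])-15)
b=cam('side');p=np.load('standv.npy');C,S=np.cos(p[2]),np.sin(p[2]);V=lambda X:[p[0]+C*X[0]-S*X[1],p[1]+S*X[0]+C*X[1],X[2]]
for s in(0,.006):print(proj(b,V((-.052,-.255-s,.045))))
print('up .2',proj(b,V((-.052*np.cos(.2),-.255,.045+.052*np.sin(.2)))))
E
```

```text
t 47.27 grasp [ 0.4794 -0.4704  0.2319] z [-0.002  0.002 -1.   ] ydeg -74.1 q [-0.81  0.27  1.63 -0.    1.24  0.48] w 0.0516 0.0 [0.2 0.8 0.7]
side ball 1.0 [0 0]
side meter 0.991 [0 0]
side dishes 1.0 [0 0]
top ball 1.0 [0 0]
top bolt 1.0 [0 0]
top timer 0.994 [0 0]
top meter 0.922 [0 0]
top dishes 1.0 [0 0]
top bottle 0.999 [0 0]
top flask 0.999 [0 0]
top beaker 1.0 [0 0]
[299.5109808  283.92323477]
[300.55140367 282.75873386]
up .2 [299.17473076 280.69762241]
```

```bash
python3 - <<'E'
from h import *
a=cv2.imread('pics/side_end.png');o=cv2.imread('pics/side_f.png')
print(cv2.absdiff(a,o)[260:360,160:285].mean(),cv2.phaseCorrelate(*[x[250:370,150:290].mean(2).astype(np.float64) for x in(a,o)]))
print(env.sign_off())
E
```

```text
5.754053333333333 ((-0.02682886672128859, 0.00017757843602339562), 0.9480405482263151)
the job is handed in; nothing more can be done
None
```

The job is handed in: all three bench cans hang on free hooks, and the can that was already hanging is still on hook 1. The bolt is home with its handle down, and the bystanders did not move in the camera checks. I have not seen the judge's result.

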